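Cure resin medallions in the UV lamp box and set them by their jars

ROBOT

A 6-joint arm with a two-finger parallel gripper is mounted at the origin on the work surface. World frame = base frame: x ahead of the robot, y to its left, z up, the work surface at z = 0. Lengths are in m, angles in rad, forces in N, time in s.
With the tool pointing down it reaches from about 0.35 to 0.875 m from the base axis. Payload 4.2 kg.
Tool frame: the origin (TCP) lies at the very end of the fingers, on their centre line; the grasp point (between the pads) lies 19 mm behind it; z points along the fingers, y is the line along which they close (so a half turn about z gives the same grasp; the last joint's range is limited). The gripper opens to 85 mm and grips with 20 to 120 N. Pads are 22 mm wide; open, the fingers measure 114 mm over their backs; the gripper's body (76 mm by 85 mm) begins 54 mm behind the grasp point. The pads swing forward as they close: fully open they stand 13 mm farther back than shut.
Start: joints at [-0.936, 0.385, 0.008, 0, -1.194, -0.259], TCP at [0.229, -0.581, 0.192] pointing down, gripper open.
Joint ranges: [-3.14, 3.14], [-1.21, 2.06], [-1.07, 1.41], [-3.16, 2.05], [-2.99, -0.16], [-3.1, 3.1]. Speed limits (rad/s): [2.79, 2.79, 3.14, 3.14, 3.14, 3.14].

INTERFACE

Orientations are given as a 3x3 rotation matrix whose columns are the frame's x, y, z axes.
In Python, from cell import manip gives the robot as it stands. The module is installed in compiled form; this text tells all that it offers.
- The arm moves only by the tool arm_command, never from a script. Its argument "increments" is a list of rows, each an object with "dp": the shift along the tool's x, y, z in mm, a list of three; "turn": the turn, a rotation vector about the tool's x, y, z in rad, a list of three; "jaw": the opening, from 0 (shut) to 1 (fully open). In form: [{"dp": [x, y, z], "turn": [ax, ay, az], "jaw": jaw}, ...]. A call has 1 to 12 rows; each row shifts and turns the commanded pose from where the row before left it, along the tool's axes as they then stand; what a row does not reach is not made up. A row lasts 1/8 s, in which the tool goes at most 62.5 mm and 10.7 degrees, less where a joint would pass 70% of its speed; a pose out of reach is approached as far as the arm can. A call is refused whole if a number of a shift passes 62.5 or a number of a turn 0.188, either way. A call with a gripper value outside its range is refused whole. The fingers move at their own pace and stop on an object; "force" is the grip in N (left out, the last holds). Time passes only in rows, so rows that do not move let the fingers close. It gives the time, the measured TCP pose, the force, the opening and the grip force at its end, in the units of the state.
- manip.observe(): the state, without advancing time (a new reading comes with each control period).
- manip.snapshot(name): name is "scene" or "top" or "wrist"; returns a dict with "color" (400x640x3 uint8, red, green, blue), "fx", "fy", "cx", "cy" (pixels), "R" (3x3) and "t" (3): a world point X has camera coordinates R X + t; the wrist camera has in their place "hand_eye" (4x4, takes a point from camera to tool coordinates, whose origin is the TCP and whose axes are the flange's). Camera axes: x right, y down, z forward; pixel columns grow to the right and rows downward; lengths in m; the calibration is good to about 2 mm. A picture is of the moment at which its call begins: read the wrist's pose just before it. There is no depth.
- manip.job_done(): hands the job in; it is judged then, once.
The state is a dict: "time_s": time; "joint_positions": joint angles; "qd": joint speeds; "joint_efforts": joint torques, N m; "position": TCP position; "orientation": TCP orientation; "ft_force": force on the tool from outside, world axes, zero at the start; "ft_torque": the same for the moment, N m; "width": finger opening in m; "finger_force": force on a finger pad.
Only numpy, scipy, OpenCV 4.12 (cv2) and the standard library are available. Lean on these libraries where they do the work, as an engineer would, in place of code of your own. Each camera call takes 0.05 s, during which the arm holds its last target. There are 200 camera calls.

TASK

Cure all the resin medallions on the green mat (two or three, each tinted blue, red or green): lift the amber hood of the UV lamp box right up to its stop, lay the medallions face up on the bed with a clear gap between them, lower the hood gently until it is fully shut, only then press the green start button, and leave the hood shut for at least three seconds after letting the button go. Then lift the hood to its stop again, set each medallion face up on the jar board, centred in front of the label of the jar whose lid has its colour and about a finger's width (15 to 20 mm) clear of that jar, and finally lower the hood shut again. Do not let the hood slam at either end of its swing, and leave the jars, tools and other things on the table where they are.

Things in the scene. Friction and masses are not known exactly. Their poses are not given: they have to be found in the camera images.
- lamp_box: White UV curing box, 220 mm deep (x), 330 mm wide (y); origin on the table under its centre, x to its hinged back, y to the left, z up. Walls 10 mm thick, rim 46 mm above the table; a grey console 50 mm wide, 46 mm high, forms its right (-y) side. The amber hood over the bed is 44 mm high (roof 90 mm above the table when shut).
- bed (a point): Centre of the pale bed inside the box, on the bed's surface, 42 mm above the table and 4 mm below the rim; axes as the box's. The bed measures 160 mm in x by 260 mm in y between its walls; behind it a housing 50 mm deep, as high as the rim, carries the hinge.
- hood (a joint): Angle of the amber hood in rad: 0 fully shut on the rim, 1.55 up against its stop (upright). It starts partly open. A friction hinge holds it where it is left above about 0.4 rad; below that it falls and slams unless guided down to within a few millimetres. Lifting takes about 4 N at the handle, lowering less.
- hood_hinge (a point): Middle of the hood's hinge line, at the back of the box: 125 mm behind the bed's centre (+x of the box) and 46 mm above the table. The hinge line runs along the box's y.
- hood_handle (a point): Centre of the hood's black handle bar: a round bar 10 mm thick, 130 mm long, parallel to the hinge (the box's y), 42 mm off the hood's front face on two posts 120 mm apart. Hood shut, it lies 257 mm in front of the hinge line and 26 mm above it; it swings up and back about the hinge to 0.30 m above the table, and can turn between fingertips that pinch it from above.
- start (a joint): Travel of the green start button in m: 0 released, 0.006 fully down; 0.004 or more starts the lamp. A spring returns it; fully down takes about 4 N.
- start_top (a point): Centre of the top face of the green start button, 26 mm across, which stands on the console and is pushed straight down; about 68 mm above the table.
- mat: Green cutting mat fixed on the table, 200 by 230 mm, 3 mm thick, where the medallions lie at the start; it lies to the left or to the right of the lamp box. Origin at the centre of its underside.
- board: Pale wooden jar board fixed on the table, 200 by 230 mm, 3 mm thick, on the other side of the lamp box from the mat. Origin at the centre of its underside. The three jars stand in a row along its far edge, 85 mm apart, in any order; the space in front of them is free.
- medal_blue: Medallion with blue resin face: a brass-rimmed disc, 44 mm across, 12 mm thick (the domed blue face ends 13.5 mm up), 35 to 70 g. Origin at the centre of its underside, z up out of the coloured face. May be absent (None).
- medal_red: Medallion with red resin face: a brass-rimmed disc, 44 mm across, 12 mm thick (the domed red face ends 13.5 mm up), 35 to 70 g. Origin at the centre of its underside, z up out of the coloured face. May be absent (None).
- medal_green: Medallion with green resin face: a brass-rimmed disc, 44 mm across, 12 mm thick (the domed green face ends 13.5 mm up), 35 to 70 g. Origin at the centre of its underside, z up out of the coloured face. May be absent (None).
- jar_blue: Pigment jar with a blue lid: 55 mm across, 58 mm tall, 300 g, standing loose in the row at the far side of the jar board. Origin at the centre of its underside, z up, -x pointing out through the middle of its white paper label (towards the robot, within 12 degrees).
- jar_red: Pigment jar with a red lid: 55 mm across, 58 mm tall, 300 g, standing loose in the row at the far side of the jar board. Origin at the centre of its underside, z up, -x pointing out through the middle of its white paper label (towards the robot, within 12 degrees).
- jar_green: Pigment jar with a green lid: 55 mm across, 58 mm tall, 300 g, standing loose in the row at the far side of the jar board. Origin at the centre of its underside, z up, -x pointing out through the middle of its white paper label (towards the robot, within 12 degrees).
- dropper: Small amber dropper bottle, 25 mm across, 67 mm tall, standing on the far part of the green mat. Leave it. Origin at the centre of its underside.
- hammer: Hammer with a wooden handle, 270 mm long, lying across the table between the robot and the lamp box (head 26 mm high, to the left). Leave it. Origin under its middle.
- pliers: Red-handled pliers, 170 mm long, lying nearer the robot. Leave them. Origin under their middle.
- nail_tin: Brass tin of nails, 68 mm across, 50 mm tall, beyond the mats, left of the box's back. Leave it. Origin under its centre.
- varnish: Amber jar with a white cap, 52 mm across, 90 mm tall, behind and right of the lamp box. Leave it. Origin under its centre.
- paint_tube: Red paint tube, 120 mm long, lying nearer the robot. Leave it. Origin under its middle.
- brush: Flat paint brush, 200 mm long, lying at the far right, beyond the mats. Leave it. Origin under its middle.
Not all that is in view belongs to the job. Several things look just like the medal_green: the one meant starts farthest to the robot's left.

How it is judged:
On the way, in this order (a step that is already met when the one before it is completed fails the run):
1. The hood has been lifted up to its stop and is at rest there (value of joint hood above 1.48 rad and velocity of joint hood between -0.1 and 0.1 rad/s), for 0.2 s.
2. All medallions lie face up on the bed, none touching another, and the hood is fully shut over them (x of medal_blue in the frame of bed between -0.065 and 0.065 m and y of medal_blue in the frame of bed between -0.115 and 0.115 m and z of medal_blue in the frame of bed between -0.006 and 0.006 m and angle between each of medal_blue, medal_red, medal_green's own z axis and vertical below 0.15 rad and x of medal_red in the frame of bed between -0.065 and 0.065 m and y of medal_red in the frame of bed between -0.115 and 0.115 m and z of medal_red in the frame of bed between -0.006 and 0.006 m and x of medal_green in the frame of bed between -0.065 and 0.065 m and y of medal_green in the frame of bed between -0.115 and 0.115 m and z of medal_green in the frame of bed between -0.006 and 0.006 m and horizontal distance between medal_blue and medal_red above 0.046 m and horizontal distance between each of medal_blue, medal_red and medal_green above 0.046 m and value of joint hood below 0.03 rad and velocity of joint hood between -0.1 and 0.1 rad/s), for 0.2 s.
3. The start button is pressed with the hood shut and all medallions inside (value of joint start above 0.004 m and value of joint hood below 0.03 rad and x of medal_blue in the frame of bed between -0.065 and 0.065 m and y of medal_blue in the frame of bed between -0.115 and 0.115 m and z of medal_blue in the frame of bed between -0.006 and 0.03 m and x of medal_red in the frame of bed between -0.065 and 0.065 m and y of medal_red in the frame of bed between -0.115 and 0.115 m and z of medal_red in the frame of bed between -0.006 and 0.03 m and x of medal_green in the frame of bed between -0.065 and 0.065 m and y of medal_green in the frame of bed between -0.115 and 0.115 m and z of medal_green in the frame of bed between -0.006 and 0.03 m), for 0.04 s.
4. The button is let go and the hood stays shut over the medallions for three seconds (value of joint start below 0.002 m and value of joint hood below 0.03 rad and x of medal_blue in the frame of bed between -0.065 and 0.065 m and y of medal_blue in the frame of bed between -0.115 and 0.115 m and z of medal_blue in the frame of bed between -0.006 and 0.03 m and x of medal_red in the frame of bed between -0.065 and 0.065 m and y of medal_red in the frame of bed between -0.115 and 0.115 m and z of medal_red in the frame of bed between -0.006 and 0.03 m and x of medal_green in the frame of bed between -0.065 and 0.065 m and y of medal_green in the frame of bed between -0.115 and 0.115 m and z of medal_green in the frame of bed between -0.006 and 0.03 m), for 3 s.
5. The hood has been lifted to its stop again and is at rest there (all of step 1), for 0.2 s.
At the end, for the whole second after the job is handed in: Each medallion that is there lies face up, at rest on the jar board in front of the jar with the lid of its colour: its centre 52 to 82 mm from the jar's centre straight out from the label (a gap of 3 to 33 mm) and within 13 mm to either side; the hood is shut (below 0.03 rad) (x of medal_blue in the frame of jar_blue between -0.082 and -0.052 m and y of medal_blue in the frame of jar_blue between -0.013 and 0.013 m and z of medal_blue in the frame of jar_blue between -0.006 and 0.006 m and angle between each of medal_blue, medal_red, medal_green's own z axis and vertical below 0.15 rad and linear speed of each of medal_blue, medal_red, medal_green below 0.02 m/s and x of medal_red in the frame of jar_red between -0.082 and -0.052 m and y of medal_red in the frame of jar_red between -0.013 and 0.013 m and z of medal_red in the frame of jar_red between -0.006 and 0.006 m and x of medal_green in the frame of jar_green between -0.082 and -0.052 m and y of medal_green in the frame of jar_green between -0.013 and 0.013 m and z of medal_green in the frame of jar_green between -0.006 and 0.006 m and value of joint hood below 0.03 rad and velocity of joint hood between -0.1 and 0.1 rad/s); the robot touches nothing.
It fails at once if The hood slams shut: it reaches its last 0.06 rad faster than 0.8 rad/s (value of joint hood below 0.06 rad and velocity of joint hood below -0.8 rad/s).
It fails at once if The hood is thrown against its open stop: it reaches its last 0.1 rad faster than 1 rad/s (value of joint hood above 1.45 rad and velocity of joint hood above 1 rad/s).
It fails at once if The start button is pressed while the hood is open (value of joint start above 0.003 m and value of joint hood above 0.1 rad).
It fails at once if A jar is moved more than 30 mm or tipped (distance of any of jar_blue, jar_red, jar_green from where it was at the start of the episode above 0.03 m or angle between any of jar_blue, jar_red, jar_green's own z axis and vertical above 0.5 rad).
It fails at once if A tool or another thing on the table is moved more than 30 mm (distance of any of dropper, hammer, pliers, nail_tin, varnish, paint_tube, brush from where it was at the start of the episode above 0.03 m).
Of medal_blue, medal_red, medal_green only 2 to 3 are there at a start; the rules pass over those that are not, and their reading is None.
At some moment in a run one of medal_blue, medal_red, medal_green may be knocked a few centimetres aside while the robot is not near it.
It also fails if it takes over 210 s, if anything falls off the work surface, if the arm or the gripper's body presses on something with over 40 N, if the wrist force passes 120 N, or if a joint passes its speed limit or range.

## Working session

There is one attempt and no reset: what is moved stays moved. The work goes in short steps, Python scripts to look and compute and a tool call to move; the robot and the scene stay as the last step left them, time stands still between calls to the robot, and variables do not carry over. Pictures are saved under pics/ and viewed, at most 14 in all, crops included, and the job is handed in when it is done.

Besides the shell and the picture viewer there is one more tool, called after "Emit:" by a JSON object that holds its "method" and its "body". arm_command: Moves the arm, as the interface text tells. Its arguments: {"type":"object","properties":{"increments":{"type":"array"},"force":{"type":"number"}},"required":["increments"]}

```bash
mkdir -p pics; cat > h.py <<'E'
import numpy as np, cv2
from cell import manip
def snap(name,f=None):
    s=manip.snapshot(name)
    if f: cv2.imwrite('pics/'+f,s['color'][:,:,::-1])
    return s
def ray(s,u,v,z):
    d=s['R'].T@np.array([(u-s['cx'])/s['fx'],(v-s['cy'])/s['fy'],1]); c=-s['R'].T@s['t']
    return c+d*(z-c[2])/d[2]
def proj(s,X):
    p=s['R']@np.array(X)+s['t']; return np.array([s['fx']*p[0]/p[2]+s['cx'],s['fy']*p[1]/p[2]+s['cy']])
E
python3 - <<'E'
from h import *
o=manip.observe(); print(o)
for n in('scene','top'):
    s=snap(n,n+'0.png'); print(n,-s['R'].T@s['t'],s['R'],s['fx'])
E
```

```text
{'time_s': 0.0, 'joint_positions': array([-9.36403520e-01,  3.85583414e-01,  6.61419759e-03, -5.22983806e-04,
       -1.19401891e+00, -2.58611123e-01]), 'qd': array([6.37716395e-04, 1.65567483e-03, 1.51909239e-03, 1.49971516e-03,
       7.33043668e-05, 1.34881668e-03]), 'joint_efforts': array([ 6.40373855e-04, -3.92287588e+01,  1.88405997e+01,  4.18629169e+00,
       -4.65817851e-03,  1.05122029e-05]), 'position': array([ 0.22914811, -0.58074251,  0.19129738]), 'orientation': array([[-9.30291783e-01, -3.66819267e-01, -9.07346575e-04],
       [-3.66820378e-01,  9.30289521e-01,  2.05353187e-03],
       [ 9.08199547e-05,  2.24321704e-03, -9.99997480e-01]]), 'ft_force': array([ 0.39292669, -0.49855828, -0.42548342]), 'ft_torque': array([-0.03711045,  0.08653234, -0.02001238]), 'finger_force': 0.0, 'width': 0.0857003052302589}
scene [ 1.2097332  -0.30751668  0.77321738] [[ 0.4531429   0.89125007 -0.01829831]
 [ 0.60391262 -0.32201972 -0.72910415]
 [-0.65570654  0.31933779 -0.68415811]] 415.6839756859035
top [0.40093506 0.0185936  0.99188249] [[-2.58787226e-02 -9.99658502e-01 -3.62912090e-03]
 [-9.89850932e-01  2.61319400e-02 -1.39686271e-01]
 [ 1.39733404e-01 -2.26135436e-05 -9.90189161e-01]] 378.8056943118767
```

View pics/scene0.png

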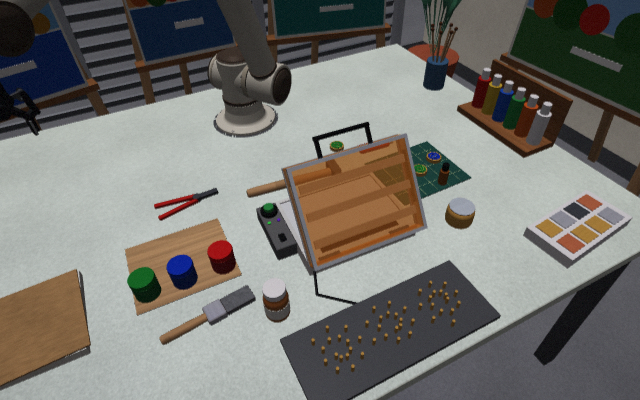

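View pics/top0.png

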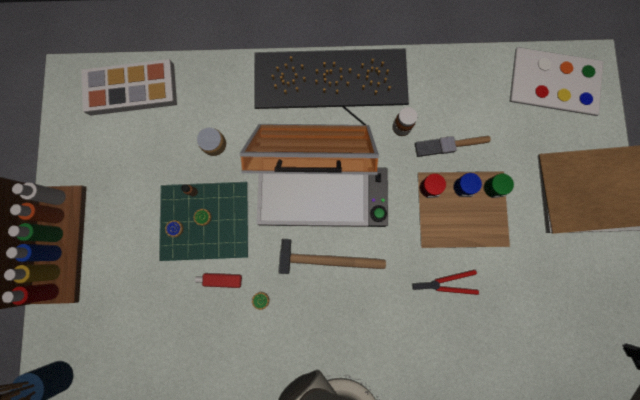

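Candidates in top view: blue medallion (173,228) on the mat, green disc (202,216) on the mat, and a green decoy (261,300) lying on the bare table. The green one farthest left, at (202,216), is the one meant. There is no red one. Next is a close crop and measurements.

```bash
python3 - <<'E'
from h import *
t=cv2.imread('pics/top0.png')
a=cv2.resize(t[120:320,150:410],None,fx=3,fy=3,interpolation=cv2.INTER_CUBIC); cv2.imwrite('pics/c1.png',a)
b=cv2.resize(t[140:270,350:530],None,fx=4,fy=4,interpolation=cv2.INTER_CUBIC); cv2.imwrite('pics/c2.png',b)
E
```

```text
(no output)
```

View pics/c1.png

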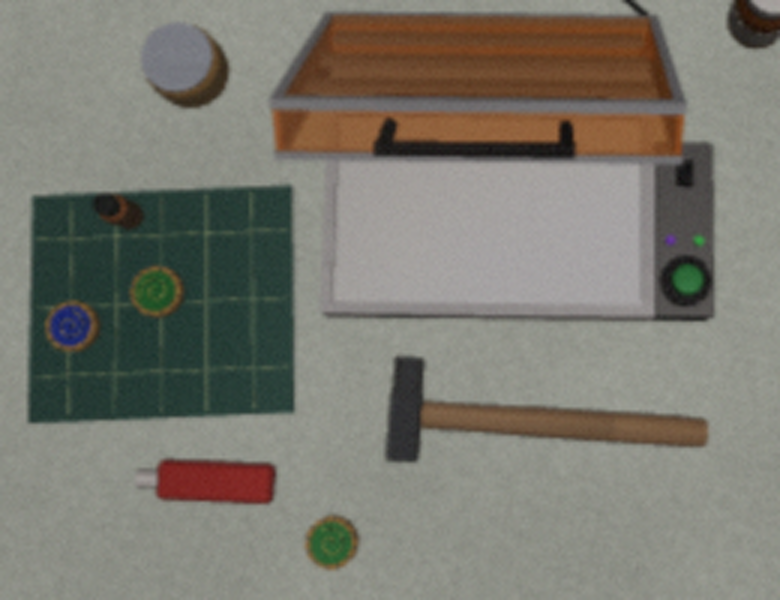

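View pics/c2.png

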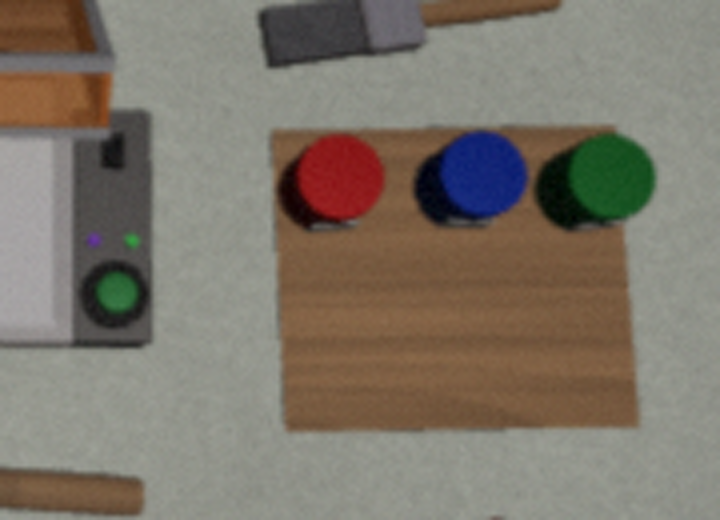

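The crops confirm that green (157,291 in c1) and blue (71,326) sit face up on the mat. The handle bar runs (378..573,149) in c1 and the button is at (117,291) in c2. The jars run red, blue, green from left to right.

```bash
cat >> h.py <<'E'
def blobs(s,col,roi=None,amin=25):
    hsv=cv2.cvtColor(s['color'],cv2.COLOR_RGB2HSV); 
    lo,hi={'g':((45,110,60),(75,255,255)),'b':((108,120,60),(130,255,255)),'gl':((50,120,40),(80,255,255))}[col]
    m=cv2.inRange(hsv,lo,hi)
    if roi: k=np.zeros_like(m);k[roi[1]:roi[3],roi[0]:roi[2]]=255;m&=k
    n,_,st,c=cv2.connectedComponentsWithStats(m)
    return [(c[i].round(1),st[i,4]) for i in range(1,n) if st[i,4]>=amin]
E
python3 - <<'E'
from h import *
s=snap('top')
print('g',blobs(s,'g')); print('b',blobs(s,'b'))
f=lambda x,y:((x+.5)/3-.5+150,(y+.5)/3-.5+120)
g=lambda x,y:((x+.5)/4-.5+350,(y+.5)/4-.5+140)
P=lambda n,uv,z:print(n,ray(s,*uv,z).round(4))
P('medG',f(157,291),.016);P('medB',f(71,326),.016)
P('boxFL',f(325,315),.046);P('boxFR',f(712,318),.046);P('boxBR',f(713,144),.046)
P('bedFL',f(334,303),.042);P('bedFR',f(640,304),.042)
P('btn',g(117,292),.068)
for n,uv in(('jR',(340,178)),('jB',(482,175)),('jG',(612,178))):P(n,g(*uv),.061)
for n,uv in(('labR',(335,226)),('labB',(466,222)),('labG',(595,225))):P(n,g(*uv),.03)
for z in(.28,.295,.30,.305): 
  P(f'hL{z}',f(378,150),z);P(f'hR{z}',f(573,150),z)
for x,y in((32,196),(291,186),(30,421),(293,411)):P('mat',f(x,y),.003)
for x,y in((274,131),(615,127),(286,430),(636,427)):P('board',g(x,y),.003)
P('hammerL',f(405,358),.026);P('drop',f(105,205),.067)
E
```

```text
g [(array([588.2,  70.9]), np.int32(100)), (array([502.4, 183.7]), np.int32(337)), (array([378.8, 212.5]), np.int32(80)), (array([201.3, 216.5]), np.int32(129)), (array([ 26.5, 231.5]), np.int32(96)), (array([259.8, 300.7]), np.int32(137))]
b [(array([586. ,  98.2]), np.int32(121)), (array([470.1, 183.1]), np.int32(356)), (array([172.8, 228.3]), np.int32(109)), (array([ 24.7, 252.4]), np.int32(125))]
medG [0.5081 0.3428 0.016 ]
medB [0.4798 0.4162 0.016 ]
boxFL [0.481  0.1922 0.046 ]
boxFR [ 0.4701 -0.1301  0.046 ]
boxBR [ 0.6181 -0.1381  0.046 ]
bedFL [0.4912 0.1854 0.042 ]
bedFR [ 0.4837 -0.0711  0.042 ]
btn [ 0.501  -0.1083  0.068 ]
jR [ 0.5695 -0.2515  0.061 ]
jB [ 0.5691 -0.3401  0.061 ]
jG [ 0.565  -0.4209  0.061 ]
labR [ 0.544  -0.2552  0.03  ]
labB [ 0.5443 -0.3394  0.03  ]
labG [ 0.5402 -0.4218  0.03  ]
hL0.28 [0.5662 0.1152 0.28  ]
hR0.28 [ 0.5629 -0.0096  0.28  ]
hL0.295 [0.5627 0.1132 0.295 ]
hR0.295 [ 0.5594 -0.009   0.295 ]
hL0.3 [0.5615 0.1125 0.3   ]
hR0.3 [ 0.5583 -0.0088  0.3   ]
hL0.305 [0.5604 0.1118 0.305 ]
hR0.305 [ 0.5572 -0.0086  0.305 ]
mat [0.597  0.4597 0.003 ]
mat [0.5999 0.2302 0.003 ]
mat [0.3998 0.4544 0.003 ]
mat [0.4025 0.2277 0.003 ]
board [ 0.613  -0.2265  0.003 ]
board [ 0.6096 -0.4534  0.003 ]
board [ 0.4153 -0.2225  0.003 ]
board [ 0.4114 -0.4489  0.003 ]
hammerL [0.4445 0.1281 0.026 ]
drop [0.5752 0.3704 0.067 ]
```

```bash
cat >> h.py <<'E'
def tri(obs):  # list of (snap,u,v)
    A=[];b=[]
    for s,u,v in obs:
        c=-s['R'].T@s['t']; d=s['R'].T@np.array([(u-s['cx'])/s['fx'],(v-s['cy'])/s['fy'],1]); d/=np.linalg.norm(d)
        M=np.eye(3)-np.outer(d,d); A.append(M); b.append(M@c)
    return np.linalg.lstsq(np.vstack(A),np.hstack(b),rcond=None)[0]
YB=-0.032
def plan(p,yaw=YB,n=None):
    """shift along tool axes (mm) now and turn to reach p with tool down, tool y along -(x rotated by yaw)"""
    o=manip.observe(); R=o['orientation']
    T=np.array([[np.sin(yaw),-np.cos(yaw),0],[-np.cos(yaw),-np.sin(yaw),0],[0,0,-1.]])
    rv=cv2.Rodrigues(R.T@T)[0].ravel()
    d=np.array(p)-o['position']
    print('t',o['time_s'],'pos',o['position'].round(4),'shift in present axes',(R.T@d*1e3).round(1),'in target axes',(T.T@d*1e3).round(1),'turn',rv.round(3))
E
python3 - <<'E'
from h import *
a=snap('top');b=snap('scene')
f=lambda x,y:((x+.5)/3-.5+150,(y+.5)/3-.5+120)
L=tri([(a,*f(378,150)),(b,369.5,125)]);R=tri([(a,*f(573,150)),(b,314.5,137)])
print(L,R,np.linalg.norm(L-R))
print('dec',proj(b,[.508,.343,.016]))
plan([.50,.05,.40])
E
```

```text
[0.57088863 0.12004325 0.26636217] [ 0.56479365 -0.00820013  0.27460887] 0.1286527166296651
dec [418.17418424 167.79051137]
t 0.25 pos [ 0.2293 -0.5811  0.1919] shift in present axes [-483.4  488.  -207.7] in target axes [-639.4 -250.4 -208.1] turn [ 1.000e-03  1.000e-03 -1.163e+00]
```

Emit:
{"method": "arm_command", "body": {"increments": [{"dp":[0,0,-30],"turn":[0,0,-0.166],"jaw":1},{"dp":[0,0,-30],"turn":[0,0,-0.166],"jaw":0.6},{"dp":[0,0,-30],"turn":[0,0,-0.166],"jaw":0.3},{"dp":[0,0,-30],"turn":[0,0,-0.166],"jaw":0.3},{"dp":[0,0,-30],"turn":[0,0,-0.166],"jaw":0.3},{"dp":[0,0,-30],"turn":[0,0,-0.166],"jaw":0.3},{"dp":[0,0,-30],"turn":[0,0,-0.166],"jaw":0.3},{"dp":[-55,-27,0],"turn":[0,0,0],"jaw":0.3},{"dp":[-55,-27,0],"turn":[0,0,0],"jaw":0.3},{"dp":[-55,-27,0],"turn":[0,0,0],"jaw":0.3},{"dp":[-55,-27,0],"turn":[0,0,0],"jaw":0.3},{"dp":[-55,-27,0],"turn":[0,0,0],"jaw":0.3}], "force": 30}}

```text
time_s: 1.75
position: [0.3738, -0.3091, 0.4025]
orientation: [[-0.033, -0.999, 0.0], [-0.999, 0.033, 0.0], [-0.0, -0.0, -1.0]]
ft_force: [0.3, -0.3, 0.2]
width: 0.0256
finger_force: 0.0
```

```bash
python3 - <<'E'
from h import *
plan([.567,.055,.40]); print(manip.observe()['width'])
E
```

```text
t 1.75 pos [ 0.3738 -0.3091  0.4025] shift in present axes [-370.3 -181.     2.6] in target axes [-370.1 -181.4    2.5] turn [-0.     0.    -0.001]
0.02563989423766522
```

Emit:
{"method": "arm_command", "body": {"increments": [{"dp":[-46,-22.5,0]},{"dp":[-46,-22.5,0]},{"dp":[-46,-22.5,0]},{"dp":[-46,-22.5,0]},{"dp":[-46,-22.5,0]},{"dp":[-46,-22.5,0]},{"dp":[-46,-22.5,0]},{"dp":[-46,-22.5,0]},{"dp":[0,0,0]},{"dp":[0,0,0]}]}}

```text
schema error: expected keys dp, turn, jaw
```

```bash
cat >> h.py <<'E'
def wsnap(f=None):
    o=manip.observe(); s=snap('wrist',f); H=np.array(s['hand_eye'])
    Rw=o['orientation']@H[:3,:3]; c=o['orientation']@H[:3,3]+o['position']
    s['R']=Rw.T; s['t']=-Rw.T@c; return s
E
python3 - <<'E'
from h import *
plan([.568,.055,.40]); s=wsnap('w1.png'); print(s['hand_eye'])
print(proj(s,[.571,.120,.27]),proj(s,[.565,-.008,.27]))
E
```

```text
t 1.75 pos [ 0.3738 -0.3091  0.4025] shift in present axes [-370.3 -182.     2.6] in target axes [-370.1 -182.4    2.5] turn [-0.     0.    -0.001]
[[-7.01706085e-04 -9.55291343e-01 -2.95665281e-01  7.61734958e-02]
 [ 9.99999438e-01 -9.05148458e-04  5.51213842e-04  1.59976323e-04]
 [-7.94190784e-04 -2.95664728e-01  9.55291441e-01 -1.80071407e-01]
 [ 0.00000000e+00  0.00000000e+00  0.00000000e+00  1.00000000e+00]]
[185.02289401 496.51905147] [173.55865439 422.25581437]
```

View pics/w1.png

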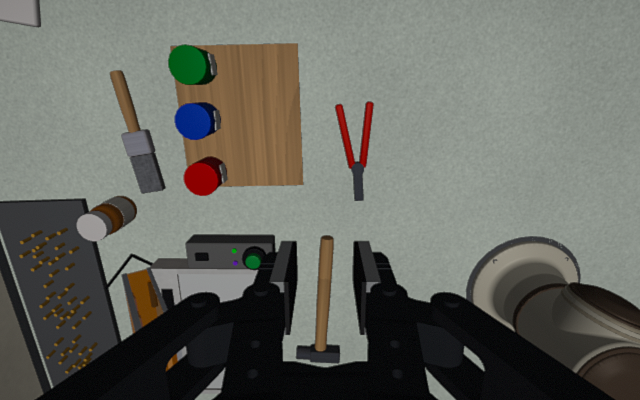

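The move was refused for missing keys. The picture still helps: it shows the board from the right, with labels at green (213,64) and blue (216,119), and the button at (252,258).

Emit:
{"method": "arm_command", "body": {"increments": [{"dp":[-46,-23,0],"turn":[0,0,0],"jaw":0.3},{"dp":[-46,-23,0],"turn":[0,0,0],"jaw":0.3},{"dp":[-46,-23,0],"turn":[0,0,0],"jaw":0.3},{"dp":[-46,-23,0],"turn":[0,0,0],"jaw":0.3},{"dp":[-46,-23,0],"turn":[0,0,0],"jaw":0.3},{"dp":[-46,-23,0],"turn":[0,0,0],"jaw":0.3},{"dp":[-46,-23,0],"turn":[0,0,0],"jaw":0.3},{"dp":[-46,-23,0],"turn":[0,0,0],"jaw":0.3},{"dp":[0,0,0],"turn":[0,0,0],"jaw":0.3},{"dp":[0,0,0],"turn":[0,0,0],"jaw":0.3}]}}

```text
time_s: 3.05
position: [0.5693, 0.0507, 0.4022]
orientation: [[-0.033, -0.999, -0.001], [-0.999, 0.033, -0.0], [0.0, 0.001, -1.0]]
ft_force: [0.3, -0.6, -0.4]
width: 0.0254
finger_force: 0.0
```

```bash
python3 - <<'E'
from h import *
plan([.568,.055,.40]); s=wsnap('w2.png'); 
print(proj(s,[.571,.120,.27]),proj(s,[.565,-.008,.27]),proj(s,manip.observe()['position']))
E
```

```text
t 3.05 pos [0.5693 0.0507 0.4022] shift in present axes [-4.3  1.5  2.2] in target axes [-4.3  1.5  2.2] turn [ 0.001 -0.    -0.001]
[324.9100708  240.69970377] [326.89409091 107.95978014] [324.50488998 227.61073373]
```

View pics/w2.png

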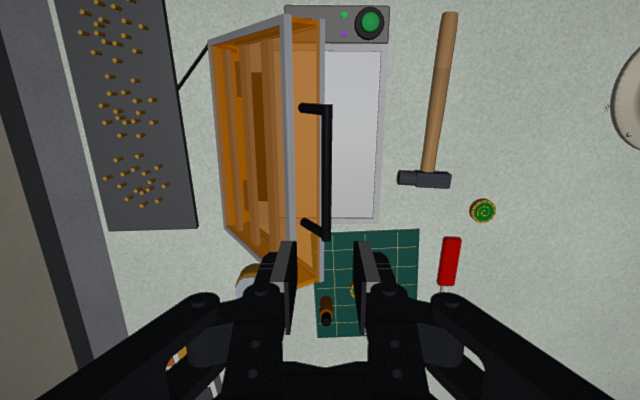

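The bar shows at column 327, rows 105–240, which matches the predicted projection. I'll descend onto it and pinch.

Emit:
{"method": "arm_command", "body": {"increments": [{"dp":[-4,1.5,30],"turn":[0,0,0],"jaw":0.3},{"dp":[0,0,40],"turn":[0,0,0],"jaw":0.3},{"dp":[0,0,40],"turn":[0,0,0],"jaw":0.3},{"dp":[0,0,30],"turn":[0,0,0],"jaw":0.3},{"dp":[0,0,12],"turn":[0,0,0],"jaw":0.3},{"dp":[0,0,0],"turn":[0,0,0],"jaw":0.3},{"dp":[0,0,0],"turn":[0,0,0],"jaw":0},{"dp":[0,0,0],"turn":[0,0,0],"jaw":0},{"dp":[0,0,0],"turn":[0,0,0],"jaw":0},{"dp":[0,0,0],"turn":[0,0,0],"jaw":0}], "force": 30}}

```text
time_s: 4.35
position: [0.5681, 0.0549, 0.2507]
orientation: [[-0.033, -0.999, 0.0], [-0.999, 0.033, 0.0], [-0.0, -0.0, -1.0]]
ft_force: [1.0, 0.6, 0.4]
width: -0.0003
finger_force: 0.0
```

```bash
cat >> h.py <<'E'
HX,HZ,RR,PH=.693,.046,.2583,.1008
def arc(th,grip=.019):  # TCP x offset from hinge along box x, z
    a=th+PH; return np.array([-RR*np.cos(a), HZ+RR*np.sin(a)-grip])
def arcrows(ths):
    q=[arc(t) for t in ths]
    for a,b in zip(q,q[1:]): d=(b-a)*1e3; print([0,-round(d[0],1),-round(d[1],1)])
E
python3 - <<'E'
from h import *
o=manip.observe();print(o['position'],o['width'],o['ft_force'])
p=o['position']; y=p[1]-.0505
x=(p[0]-.693)*np.cos(YB)+(p[1]-.0505)*np.sin(YB); print('rel',x,'th if grip19:',np.arctan2(p[2]+.019-.046,-x)-PH,np.hypot(p[2]+.019-.046,x))
arcrows(np.r_[np.linspace(.96,1.42,9),1.46,1.5,1.53,1.56])
E
```

```text
[0.56814722 0.0549019  0.25065015] -0.0002545466285769801 [0.97659152 0.62747867 0.39932952]
rel -0.12492969812169438 th if grip19: 0.9605787611951644 0.25617731933173266
[0, np.float64(-13.2), np.float64(-6.9)]
[0, np.float64(-13.5), np.float64(-6.1)]
[0, np.float64(-13.9), np.float64(-5.3)]
[0, np.float64(-14.1), np.float64(-4.5)]
[0, np.float64(-14.4), np.float64(-3.7)]
[0, np.float64(-14.6), np.float64(-2.9)]
[0, np.float64(-14.7), np.float64(-2.0)]
[0, np.float64(-14.8), np.float64(-1.2)]
[0, np.float64(-10.3), np.float64(-0.3)]
[0, np.float64(-10.3), np.float64(0.1)]
[0, np.float64(-7.7), np.float64(0.3)]
[0, np.float64(-7.7), np.float64(0.6)]
```

The width reads 0, so the bar was missed. Checking.

```bash
python3 - <<'E'
from h import *
s=wsnap(); a=s['color'][:,:,::-1][60:340,180:480]
b=snap('scene')['color'][:,:,::-1][70:270,230:480]
cv2.imwrite('pics/c3.png',np.hstack([cv2.resize(a,(400,373)),cv2.resize(b,(400,373))]))
print(proj(s,manip.observe()['position']))
E
```

```text
[324.33060442 227.98888008]
```

View pics/c3.png

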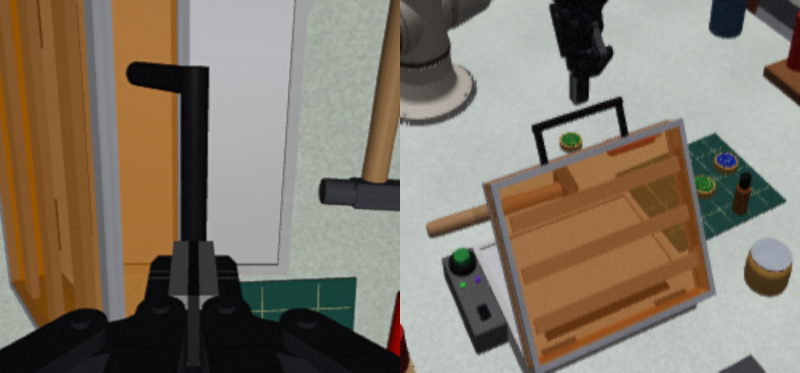

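The tips are still above the bar, which runs down column 195 of the crop with its end at (195,66). I'll triangulate that end from the two wrist heights.

```bash
python3 - <<'E'
from h import *
s=wsnap(); o=manip.observe()
H=np.array(s['hand_eye']);R=o['orientation']@H[:3,:3]
w=dict(s); c=o['orientation']@H[:3,3]+np.array([.5693,.0507,.4022]); w['R']=R.T; w['t']=-R.T@c
print(tri([(w,328,105),(s,326.2,109.5)]))
a=snap('top');b=snap('scene')
f=lambda x,y:((x+.5)/3-.5+150,(y+.5)/3-.5+120)
print(tri([(s,326.2,109.5),(b,230+537/1.6,70+128/1.865)]))
print(tri([(s,326.2,109.5),(a,*f(573,150))]))
print(tri([(s,326.2,109.5),(a,*f(573,150)),(b,230+537/1.6,70+128/1.865)]))
for z in(.2,.22,.24): print(ray(s,326.2,109.5,z))
E
```

```text
[ 0.56418358 -0.00838016  0.2216755 ]
[0.75513462 0.08389899 0.43512518]
[ 0.56524106 -0.01077516  0.26815125]
[0.67949088 0.0648989  0.38791753]
[ 0.56474265 -0.00736132  0.2       ]
[ 0.56480097 -0.00856678  0.22      ]
[ 0.56485928 -0.00977224  0.24      ]
```

```bash
python3 - <<'E'
from h import *
s=wsnap();a=snap('top');b=snap('scene')
f=lambda x,y:((x+.5)/3-.5+150,(y+.5)/3-.5+120)
for ob in ([(s,326.2,109.5),(b,315,138.5)],[(s,326.2,109.5),(b,315,138.5),(a,*f(573,150))]):
    X=tri(ob); print(X,[ (proj(q,X)-[u,v]).round(1) for q,u,v in ob])
# bar width in present wrist view and where the tip appears
g=s['color'].max(2); print([ (r,np.where(g[r,290:360]<45)[0][[0,-1]]+290) for r in (130,160,190,215)])
t=b['color'].max(2)
o=manip.observe()['position'];print('tip in scene',proj(b,o),'in top',proj(a,o))
print('bed pt chk', proj(a,[.565,-.008,.27]),proj(b,[.565,-.008,.27]),proj(b,[.571,.12,.27]))
E
```

```text
[ 0.56604864 -0.00902536  0.27176073] [array([-2.3,  6.2]), array([-1.4,  0.1])]
[ 0.56551136 -0.00926478  0.27132802] [array([-1.1,  5.6]), array([-1.6,  0.2]), array([-0.4, -0.3])]
[(130, array([315, 335])), (160, array([316, 334])), (190, array([316, 334])), (215, array([316, 334]))]
tip in scene [340.97299264 139.06601733] in top [307.87942075 171.26640338]
bed pt chk [339.6359045  169.75877903] [313.8453885  138.94421817] [368.13060914 123.92575484]
```

Top and scene views put the bar at z≈0.271. The wrist pair and the visible fingertips disagree with that. I'll check the wrist pose against table objects seen in w1 and in the fixed cameras.

```bash
python3 - <<'E'
from h import *
s=wsnap();a=snap('top'); H=np.array(s['hand_eye']); o=manip.observe(); R=o['orientation']@H[:3,:3]
print('fx',s['fx'],s['cx'],s['cy'], a['cx'],a['cy'])
def W(p):
    w=dict(s);c=o['orientation']@H[:3,3]+np.array(p);w['R']=R.T;w['t']=-R.T@c;return w
w1=W([.3738,-.3091,.4025]);w2=W([.5693,.0507,.4022])
for n,X in(('board cnr FR .4114,-.4489',[.4114,-.4489,.003]),('FL',[.4153,-.2225,.003]),('BR',[.6096,-.4534,.003]),('jarG lid',[.565,-.4209,.061]),('jarR lid',[.5695,-.2515,.061]),('btn',[.501,-.1083,.068])): print('w1',n,proj(w1,X).round(0))
for n,X in(('btn',[.501,-.1083,.068]),('matFR',[.4025,.2277,.003]),('boxFL',[.481,.1922,.046]),('boxFR',[.4701,-.1301,.046])): print('w2',n,proj(w2,X).round(0))
E
```

```text
fx 343.6650624903223 324.6943669903328 193.64618137474645 326.8202669188426 201.72670039036583
w1 board cnr FR .4114,-.4489 [297.  45.]
w1 FL [302. 185.]
w1 BR [170.  47.]
w1 jarG lid [188.  66.]
w1 jarR lid [201. 181.]
w1 btn [252. 263.]
w2 btn [371.  22.]
w2 matFR [419. 229.]
w2 boxFL [380. 221.]
w2 boxFR [391.   7.]
```

Emit:
{"method": "arm_command", "body": {"increments": [{"dp":[0,0,-10],"turn":[0,0,0],"jaw":0.3},{"dp":[0,0,0],"turn":[0,0,0],"jaw":0.3},{"dp":[0,0,0],"turn":[0,0,0],"jaw":0.3},{"dp":[0,0,10],"turn":[0,0,0],"jaw":0.3},{"dp":[0,0,10],"turn":[0,0,0],"jaw":0.3},{"dp":[0,0,6],"turn":[0,0,0],"jaw":0.3},{"dp":[0,0,6],"turn":[0,0,0],"jaw":0.3},{"dp":[0,0,0],"turn":[0,0,0],"jaw":0},{"dp":[0,0,0],"turn":[0,0,0],"jaw":0},{"dp":[0,0,0],"turn":[0,0,0],"jaw":0},{"dp":[0,0,0],"turn":[0,0,0],"jaw":0}], "force": 30}}

```text
time_s: 6.22
position: [0.5679, 0.0548, 0.2278]
orientation: [[-0.033, -0.999, -0.001], [-0.999, 0.033, 0.0], [0.0, 0.001, -1.0]]
ft_force: [1.9, -1.5, -5.0]
width: 0.0085
finger_force: 29.5
```

Gripped (8.5 mm). Lifting along the arc.

Emit:
{"method": "arm_command", "body": {"increments": [{"dp":[0,-13,-7],"turn":[0,0,0],"jaw":0},{"dp":[0,-13.5,-6],"turn":[0,0,0],"jaw":0},{"dp":[0,-14,-5],"turn":[0,0,0],"jaw":0},{"dp":[0,-14,-4.5],"turn":[0,0,0],"jaw":0},{"dp":[0,-14.5,-3.5],"turn":[0,0,0],"jaw":0},{"dp":[0,0,0],"turn":[0,0,0],"jaw":0}]}}

```text
time_s: 6.98
position: [0.638, 0.0521, 0.2554]
orientation: [[-0.033, -0.999, 0.002], [-0.999, 0.033, -0.001], [0.001, -0.002, -1.0]]
ft_force: [1.2, -1.1, 0.8]
width: 0.0086
finger_force: 30.1
```

```bash
python3 - <<'E'
from h import *
s=wsnap(); a=s['color'][:,:,::-1][60:340,180:480]
b=snap('scene')['color'][:,:,::-1][70:270,230:480]
cv2.imwrite('pics/c4.png',np.hstack([cv2.resize(a,(400,373)),cv2.resize(b,(400,373))]))
E
```

```text
(no output)
```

View pics/c4.png

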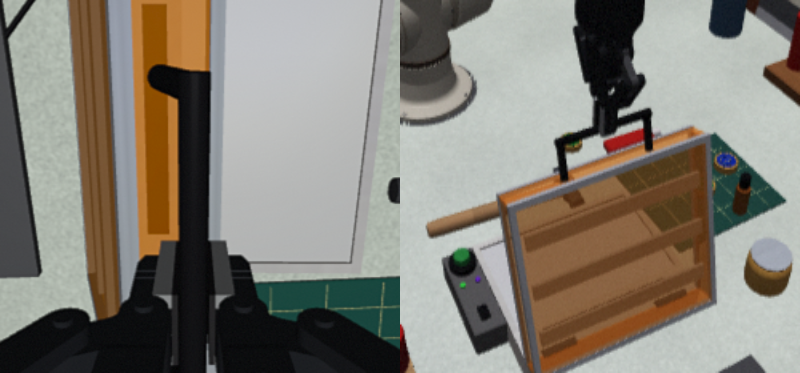

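Held firmly, and both arc points fit the known circle with the bar 43.5 mm above the reported TCP. From here on I treat the finger ends as about 35 mm short of the nominal TCP. The hood is at about 1.26 rad.

```bash
python3 - <<'E'
from h import *
arcrows([1.256,1.31,1.36,1.41,1.45,1.48,1.51,1.54,1.565])
E
```

```text
[0, np.float64(-13.7), np.float64(-2.6)]
[0, np.float64(-12.8), np.float64(-1.7)]
[0, np.float64(-12.9), np.float64(-1.1)]
[0, np.float64(-10.3), np.float64(-0.4)]
[0, np.float64(-7.7), np.float64(-0.0)]
[0, np.float64(-7.7), np.float64(0.2)]
[0, np.float64(-7.7), np.float64(0.4)]
[0, np.float64(-6.4), np.float64(0.5)]
```

Emit:
{"method": "arm_command", "body": {"increments": [{"dp":[0,-13.5,-2.5],"turn":[0,0,0],"jaw":0},{"dp":[0,-13,-1.7],"turn":[0,0,0],"jaw":0},{"dp":[0,-13,-1],"turn":[0,0,0],"jaw":0},{"dp":[0,-10,-0.5],"turn":[0,0,0],"jaw":0},{"dp":[0,-8,0],"turn":[0,0,0],"jaw":0},{"dp":[0,-8,0],"turn":[0,0,0],"jaw":0},{"dp":[0,-6,0.5],"turn":[0,0,0],"jaw":0},{"dp":[0,-4,0.5],"turn":[0,0,0],"jaw":0},{"dp":[0,0,0],"turn":[0,0,0],"jaw":0},{"dp":[0,0,0],"turn":[0,0,0],"jaw":0}]}}

```text
time_s: 8.32
position: [0.7139, 0.0494, 0.2601]
orientation: [[-0.033, -0.999, 0.004], [-0.999, 0.033, -0.001], [0.001, -0.004, -1.0]]
ft_force: [2.1, -5.1, 5.7]
width: 0.0083
finger_force: 31.1
```

Emit:
{"method": "arm_command", "body": {"increments": [{"dp":[0,-3,0],"turn":[0,0,0],"jaw":0},{"dp":[0,-3,0],"turn":[0,0,0],"jaw":0},{"dp":[0,0,0],"turn":[0,0,0],"jaw":0},{"dp":[0,0,0],"turn":[0,0,0],"jaw":0},{"dp":[0,0,0],"turn":[0,0,0],"jaw":0}]}}

```text
time_s: 8.95
position: [0.7137, 0.0492, 0.2601]
orientation: [[-0.033, -0.999, -0.01], [-0.999, 0.033, -0.002], [0.002, 0.01, -1.0]]
ft_force: [-12.7, -2.1, 10.4]
width: 0.0084
finger_force: 31.7
```

The hood is at its stop: 6 mm more command gave no motion and 13 N. Backing off, releasing, and going over the green medallion.

Emit:
{"method": "arm_command", "body": {"increments": [{"dp":[0,6,0],"turn":[0,0,0],"jaw":0},{"dp":[0,0,0],"turn":[0,0,0],"jaw":0.3},{"dp":[0,0,0],"turn":[0,0,0],"jaw":0.3},{"dp":[0,0,-20],"turn":[0,0,0],"jaw":0.3},{"dp":[0,0,-40],"turn":[0,0,0],"jaw":0.3},{"dp":[-41,31,10],"turn":[0,0,0],"jaw":0.8},{"dp":[-41,31,20],"turn":[0,0,0],"jaw":0.8},{"dp":[-41,31,20],"turn":[0,0,0],"jaw":0.8},{"dp":[-41,31,25],"turn":[0,0,0],"jaw":0.8},{"dp":[-41,31,25],"turn":[0,0,0],"jaw":0.8},{"dp":[-41,30,25],"turn":[0,0,0],"jaw":0.8},{"dp":[-41,30,25],"turn":[0,0,0],"jaw":0.8}]}}

```text
time_s: 10.45
position: [0.5056, 0.346, 0.1675]
orientation: [[-0.033, -0.999, -0.001], [-0.999, 0.033, 0.001], [-0.001, 0.001, -1.0]]
ft_force: [0.5, 1.2, -0.4]
width: 0.0683
finger_force: 0.0
```

```bash
python3 - <<'E'
from h import *
plan([.5081,.3428,.12]); o=manip.observe();print(o['width'])
a=snap('top'); print(blobs(a,'g'),blobs(a,'b'))
s=wsnap('w3.png');print(proj(s,[.5081,.3428,.016]),proj(s,[.4798,.4162,.016]))
b=snap('scene'); print('scene',blobs(b,'g'),blobs(b,'b'))
E
```

```text
t 10.45 pos [0.5056 0.346  0.1675] shift in present axes [ 3.1 -2.6 47.5] in target axes [ 3.1 -2.6 47.5] turn [ 0.001  0.001 -0.001]
0.06830645504919387
[(array([588.3,  70.9]), np.int32(106)), (array([502.3, 183.6]), np.int32(337)), (array([378.9, 212.6]), np.int32(83)), (array([201.3, 216.5]), np.int32(127)), (array([259.9, 300.6]), np.int32(142))] [(array([586. ,  98.3]), np.int32(119)), (array([470.2, 183.1]), np.int32(358)), (array([173.9, 228.4]), np.int32(89))]
[315.82067879 163.35397032] [345.8404328  232.20789854]
scene [(array([518.3,  98.8]), np.int32(38)), (array([336.2, 144.4]), np.int32(53)), (array([267.7, 206.4]), np.int32(59)), (array([140.2, 277.4]), np.int32(429))] [(array([506.1,  92. ]), np.int32(43)), (array([179. , 264.6]), np.int32(396))]
```

View pics/w3.png

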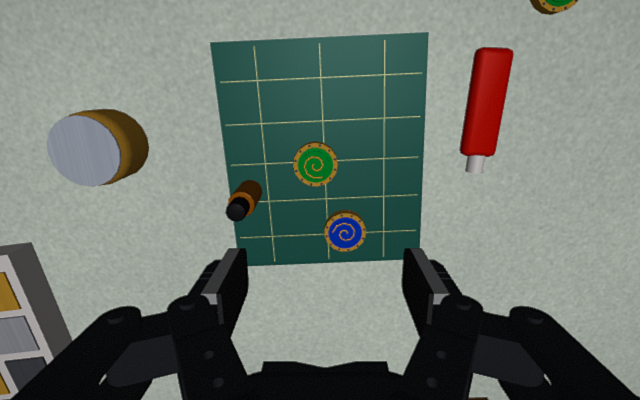

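Predictions match the view: green seen at (316,165) against (316,163), blue at (345,232). The dropper (240,208) is close to the finger line, so I'll turn the gripper 35° away from it.

```bash
python3 - <<'E'
from h import *
plan([.5081,.3428,.03],-.6)
E
```

```text
t 10.6 pos [0.5046 0.3459 0.1665] shift in present axes [  2.7  -4.  136.5] in target axes [  0.6  -4.6 136.5] turn [ 0.003 -0.003  0.571]
```

Emit:
{"method": "arm_command", "body": {"increments": [{"dp":[0,0,0],"turn":[0,0,0.143],"jaw":0.8},{"dp":[0,0,10],"turn":[0,0,0.143],"jaw":0.8},{"dp":[0,0,10],"turn":[0,0,0.143],"jaw":0.8},{"dp":[0,0,10],"turn":[0,0,0.142],"jaw":0.8},{"dp":[0.5,-4.5,30],"turn":[0,0,0],"jaw":0.8},{"dp":[0,0,40],"turn":[0,0,0],"jaw":0.8},{"dp":[0,0,35],"turn":[0,0,0],"jaw":0.8},{"dp":[0,0,15],"turn":[0,0,0],"jaw":0.8},{"dp":[0,0,10],"turn":[0,0,0],"jaw":0.8},{"dp":[0,0,0],"turn":[0,0,0],"jaw":0.8},{"dp":[0,0,0],"turn":[0,0,0],"jaw":0.8}]}}

```text
time_s: 11.98
position: [0.5113, 0.3417, 0.0104]
orientation: [[-0.568, -0.823, 0.002], [-0.823, 0.568, 0.002], [-0.003, -0.001, -1.0]]
ft_force: [0.6, -0.6, 0.5]
width: 0.0688
finger_force: 0.0
```

```bash
python3 - <<'E'
from h import *
plan([.5081,.3428,-.015],-.6)
s=wsnap('w4.png');print(proj(s,[.5081,.3428,.0165]),manip.observe()['width'],manip.observe()['ft_force'])
E
```

```text
t 11.975 pos [0.5113 0.3417 0.0104] shift in present axes [ 1.   3.2 25.4] in target axes [ 0.9  3.2 25.4] turn [-0.001  0.003 -0.004]
[330.88335546 231.00790967] 0.06830457158371402 [-0.25077586  0.78195745  0.90309178]
```

View pics/w4.png

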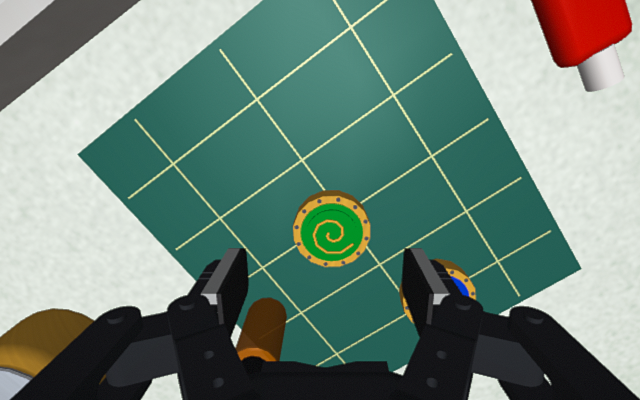

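The disc is centred at (332,230), as predicted, and the tips are still about 40 mm above the mat. I'll go down in small steps and watch the force.

Emit:
{"method": "arm_command", "body": {"increments": [{"dp":[1,3.2,10],"turn":[0,0,0],"jaw":0.8},{"dp":[0,0,10],"turn":[0,0,0],"jaw":0.8},{"dp":[0,0,5],"turn":[0,0,0],"jaw":0.8},{"dp":[0,0,3],"turn":[0,0,0],"jaw":0.8},{"dp":[0,0,0],"turn":[0,0,0],"jaw":0.8}]}}

```text
time_s: 12.65
position: [0.5073, 0.3419, -0.0192]
orientation: [[-0.568, -0.823, -0.0], [-0.823, 0.568, -0.0], [0.001, 0.0, -1.0]]
ft_force: [0.2, 0.2, 0.8]
width: 0.0684
finger_force: 0.0
```

Emit:
{"method": "arm_command", "body": {"increments": [{"dp":[0,0,4],"turn":[0,0,0],"jaw":0.8},{"dp":[0,0,4],"turn":[0,0,0],"jaw":0.8},{"dp":[0,0,0],"turn":[0,0,0],"jaw":0.8}]}}

```text
time_s: 13.02
position: [0.5071, 0.3417, -0.0273]
orientation: [[-0.568, -0.823, -0.001], [-0.823, 0.568, -0.001], [0.001, 0.0, -1.0]]
ft_force: [-0.1, 0.2, -1.2]
width: 0.068
finger_force: 0.0
```

Emit:
{"method": "arm_command", "body": {"increments": [{"dp":[0,0,3],"turn":[0,0,0],"jaw":0.7},{"dp":[0,0,0],"turn":[0,0,0],"jaw":0.62},{"dp":[0,0,0],"turn":[0,0,0],"jaw":0.62}]}}

```text
time_s: 13.4
position: [0.5073, 0.342, -0.0298]
orientation: [[-0.568, -0.823, 0.0], [-0.823, 0.568, 0.0], [-0.0, -0.0, -1.0]]
ft_force: [-0.1, 0.0, 0.3]
width: 0.0528
finger_force: 0.0
```

```bash
python3 - <<'E'
from h import *
s=wsnap('w5.png');b=snap('scene','s5.png');o=manip.observe();print(o['position'],o['width'],o['ft_force'])
a=cv2.imread('pics/w5.png')[140:340,160:480];b=cv2.imread('pics/s5.png')[100:220,360:500]
cv2.imwrite('pics/c5.png',np.hstack([cv2.resize(a,(400,250)),cv2.resize(b,(292,250),interpolation=cv2.INTER_CUBIC)]))
E
```

```text
[ 0.50736186  0.3420752  -0.02978834] 0.052910251023363455 [-0.51144496 -0.34906791  1.34007346]
```

View pics/c5.png

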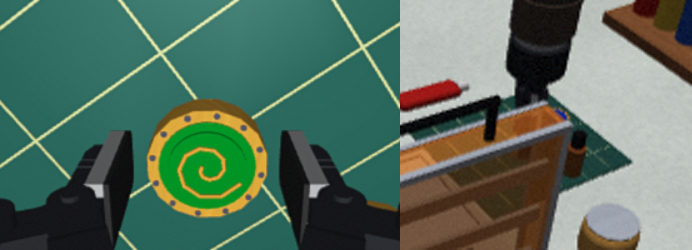

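The disc (crop 207,158) sits between the pads. Closing.

Emit:
{"method": "arm_command", "body": {"increments": [{"dp":[0,0,2],"turn":[0,0,0],"jaw":0.4},{"dp":[0,0,0],"turn":[0,0,0],"jaw":0.4},{"dp":[0,0,0],"turn":[0,0,0],"jaw":0.4},{"dp":[0,0,0],"turn":[0,0,0],"jaw":0.4}], "force": 30}}

```text
time_s: 14.0
position: [0.5076, 0.3423, -0.0305]
orientation: [[-0.568, -0.823, 0.001], [-0.823, 0.568, 0.001], [-0.001, -0.0, -1.0]]
ft_force: [-1.7, -2.2, 6.6]
width: 0.0421
finger_force: 29.5
```

Gripped (42 mm reading, with the same 1.5 mm bias as on the bar). Lifting and carrying it to the bed.

Emit:
{"method": "arm_command", "body": {"increments": [{"dp":[0,0,-15],"turn":[0,0,0],"jaw":0.4},{"dp":[0,0,-40],"turn":[0,0,0],"jaw":0.4},{"dp":[0,0,-50],"turn":[0,0,0],"jaw":0.4},{"dp":[0,0,-25],"turn":[0,0,-0.143],"jaw":0.4},{"dp":[0,0,0],"turn":[0,0,-0.143],"jaw":0.4},{"dp":[0,0,0],"turn":[0,0,-0.143],"jaw":0.4},{"dp":[0,0,0],"turn":[0,0,-0.142],"jaw":0.4},{"dp":[0,0,0],"turn":[0,0,0],"jaw":0.4}]}}

```text
time_s: 15.0
position: [0.5073, 0.342, 0.0987]
orientation: [[-0.035, -0.999, 0.0], [-0.999, 0.035, 0.0], [-0.0, -0.0, -1.0]]
ft_force: [1.1, -0.5, 0.0]
width: 0.0421
finger_force: 30.6
```

```bash
python3 - <<'E'
from h import *
plan([.5514,.005,.0085]); print(manip.observe()['width'])
E
```

```text
t 15.0 pos [0.5073 0.342  0.0987] shift in present axes [335.3 -55.7  90. ] in target axes [335.4 -54.8  90.2] turn [-0.     0.    -0.003]
0.04206488766814225
```

Emit:
{"method": "arm_command", "body": {"increments": [{"dp":[42,-7,0],"turn":[0,0,0],"jaw":0.4},{"dp":[42,-7,0],"turn":[0,0,0],"jaw":0.4},{"dp":[42,-7,0],"turn":[0,0,0],"jaw":0.4},{"dp":[42,-7,0],"turn":[0,0,0],"jaw":0.4},{"dp":[42,-7,0],"turn":[0,0,0],"jaw":0.4},{"dp":[42,-7,0],"turn":[0,0,0],"jaw":0.4},{"dp":[42,-7,0],"turn":[0,0,0],"jaw":0.4},{"dp":[41,-7,0],"turn":[0,0,0],"jaw":0.4},{"dp":[0,0,40],"turn":[0,0,0],"jaw":0.4},{"dp":[0,0,30],"turn":[0,0,0],"jaw":0.4},{"dp":[0,0,12],"turn":[0,0,0],"jaw":0.4},{"dp":[0,0,0],"turn":[0,0,0],"jaw":0.4}]}}

```text
time_s: 16.5
position: [0.5522, 0.0054, 0.0159]
orientation: [[-0.034, -0.999, -0.001], [-0.999, 0.034, -0.0], [0.001, 0.001, -1.0]]
ft_force: [0.4, 0.7, -0.1]
width: 0.0419
finger_force: 30.6
```

Emit:
{"method": "arm_command", "body": {"increments": [{"dp":[0,0,4],"turn":[0,0,0],"jaw":0.4},{"dp":[0,0,2],"turn":[0,0,0],"jaw":0.4},{"dp":[0,0,0],"turn":[0,0,0],"jaw":0.4}]}}

```text
time_s: 16.88
position: [0.5525, 0.0055, 0.0106]
orientation: [[-0.033, -0.999, 0.001], [-0.999, 0.033, 0.0], [-0.0, -0.001, -1.0]]
ft_force: [-0.4, 0.8, -0.7]
width: 0.0418
finger_force: 30.6
```

Emit:
{"method": "arm_command", "body": {"increments": [{"dp":[0,0,1.5],"turn":[0,0,0],"jaw":0.4},{"dp":[0,0,0],"turn":[0,0,0],"jaw":0.7},{"dp":[0,0,0],"turn":[0,0,0],"jaw":0.7},{"dp":[0,0,0],"turn":[0,0,0],"jaw":0.7},{"dp":[0,0,-20],"turn":[0,0,0],"jaw":0.7},{"dp":[0,0,-40],"turn":[0,0,0],"jaw":0.7},{"dp":[0,0,-40],"turn":[0,0,0],"jaw":0.7},{"dp":[-55,10,0],"turn":[0,0,0],"jaw":0.8},{"dp":[-55,10,0],"turn":[0,0,0],"jaw":0.8},{"dp":[-55,10,0],"turn":[0,0,0],"jaw":0.8},{"dp":[-55,10,0],"turn":[0,0,0],"jaw":0.8},{"dp":[0,0,0],"turn":[0,0,0],"jaw":0.8}]}}

```text
time_s: 18.38
position: [0.5191, 0.23, 0.1086]
orientation: [[-0.028, -1.0, 0.001], [-1.0, 0.028, 0.001], [-0.001, -0.001, -1.0]]
ft_force: [0.0, -0.7, 1.0]
width: 0.0679
finger_force: 0.0
```

```bash
python3 - <<'E'
from h import *
a=snap('top'); s=wsnap()
for n,q in(('top',a),('w',s)):
  for c in 'gb': print(n,c,[(x[0],x[1],ray(q,*x[0],.0165).round(4),ray(q,*x[0],.055).round(4)) for x in blobs(q,c,amin=60)])
plan([.4798,.4162,.04],-.6); print(manip.observe()['width'])
E
```

```text
top g [(array([588.3,  70.9]), np.int32(105), array([ 0.8799, -0.7034,  0.0165]), array([ 0.8609, -0.6749,  0.055 ])), (array([502.2, 183.6]), np.int32(337), array([ 0.5743, -0.4409,  0.0165]), array([ 0.5675, -0.4227,  0.055 ])), (array([330.5, 194.5]), np.int32(139), array([0.5573, 0.0085, 0.0165]), array([0.5512, 0.0089, 0.055 ])), (array([378.8, 212.6]), np.int32(84), array([ 0.5066, -0.1152,  0.0165]), array([ 0.5024, -0.1099,  0.055 ])), (array([ 26.5, 231.4]), np.int32(102), array([0.4818, 0.795 , 0.0165]), array([0.4786, 0.7643, 0.055 ])), (array([259.8, 300.6]), np.int32(140), array([0.2925, 0.1932, 0.0165]), array([0.2968, 0.1863, 0.055 ]))]
top b [(array([586. ,  98.3]), np.int32(119), array([ 0.8018, -0.6876,  0.0165]), array([ 0.786 , -0.6598,  0.055 ])), (array([470.2, 183.1]), np.int32(357), array([ 0.5779, -0.3575,  0.0165]), array([ 0.5709, -0.3427,  0.055 ])), (array([173.4, 229.1]), np.int32(90), array([0.4778, 0.4158, 0.0165]), array([0.4747, 0.4001, 0.055 ])), (array([ 24.9, 252.4]), np.int32(128), array([0.428 , 0.7945, 0.0165]), array([0.427 , 0.7639, 0.055 ]))]
w g [(array([605.8, 132.4]), np.int32(1223), array([0.2965, 0.1926, 0.0165]), array([0.3276, 0.1869, 0.055 ]))]
w b [(array([369.3, 356.9]), np.int32(161), array([0.4806, 0.4034, 0.0165]), array([0.4857, 0.3679, 0.055 ]))]
t 18.475 pos [0.519  0.2269 0.1084] shift in present axes [-188.    45.2   68.3] in target axes [-134.1  139.3   68.4] turn [ 0.    -0.001  0.568]
0.06836895777225852
```

Emit:
{"method": "arm_command", "body": {"increments": [{"dp":[-47,11,0],"turn":[0,0,0],"jaw":0.8},{"dp":[-47,11,0],"turn":[0,0,0],"jaw":0.8},{"dp":[-47,11,0],"turn":[0,0,0],"jaw":0.8},{"dp":[-47,12,0],"turn":[0,0,0],"jaw":0.8},{"dp":[0,0,0],"turn":[0,0,0.142],"jaw":0.8},{"dp":[0,0,20],"turn":[0,0,0.142],"jaw":0.8},{"dp":[0,0,20],"turn":[0,0,0.142],"jaw":0.8},{"dp":[0,0,20],"turn":[0,0,0.142],"jaw":0.8},{"dp":[0,0,10],"turn":[0,0,0],"jaw":0.8},{"dp":[0,0,0],"turn":[0,0,0],"jaw":0.8}]}}

```text
time_s: 19.73
position: [0.481, 0.4147, 0.038]
orientation: [[-0.565, -0.825, -0.001], [-0.825, 0.565, -0.001], [0.002, -0.0, -1.0]]
ft_force: [0.1, -0.2, 0.3]
width: 0.0679
finger_force: 0.0
```

```bash
python3 - <<'E'
from h import *
s=wsnap(); a=snap('top')
print([(x[0],x[1],ray(s,*x[0],.0165).round(4)) for x in blobs(s,'b',amin=300)])
print(blobs(a,'g',(250,150,370,240)))
plan([.479,.416,-.031],-.6); print(manip.observe()['width'])
E
```

```text
[(array([327.9, 216.2]), np.int32(1902), array([0.48  , 0.4165, 0.0165]))]
[(array([330.4, 194.5]), np.int32(139))]
t 19.825 pos [0.4814 0.4159 0.0394] shift in present axes [ 1.4  2.1 70.4] in target axes [ 1.3  2.1 70.4] turn [-0.     0.001 -0.   ]
0.06835059646891288
```

Emit:
{"method": "arm_command", "body": {"increments": [{"dp":[0.5,1.5,25],"turn":[0,0,0],"jaw":0.8},{"dp":[0,0,25],"turn":[0,0,0],"jaw":0.7},{"dp":[0,0,12],"turn":[0,0,0],"jaw":0.65},{"dp":[0,0,5],"turn":[0,0,0],"jaw":0.62},{"dp":[0,0,2.5],"turn":[0,0,0],"jaw":0.62},{"dp":[0,0,0],"turn":[0,0,0],"jaw":0.4},{"dp":[0,0,0],"turn":[0,0,0],"jaw":0.4},{"dp":[0,0,0],"turn":[0,0,0],"jaw":0.4},{"dp":[0,0,0],"turn":[0,0,0],"jaw":0.4}], "force": 30}}

```text
time_s: 20.95
position: [0.4796, 0.4169, -0.03]
orientation: [[-0.565, -0.825, 0.001], [-0.825, 0.565, 0.001], [-0.002, -0.0, -1.0]]
ft_force: [-0.1, 0.5, 4.4]
width: 0.0422
finger_force: 30.8
```

Emit:
{"method": "arm_command", "body": {"increments": [{"dp":[0,0,-15],"turn":[0,0,0],"jaw":0.4},{"dp":[0,0,-40],"turn":[0,0,0],"jaw":0.4},{"dp":[0,0,-50],"turn":[0,0,0],"jaw":0.4},{"dp":[0,0,-25],"turn":[0,0,-0.142],"jaw":0.4},{"dp":[0,0,0],"turn":[0,0,-0.142],"jaw":0.4},{"dp":[0,0,0],"turn":[0,0,-0.142],"jaw":0.4},{"dp":[0,0,0],"turn":[0,0,-0.142],"jaw":0.4},{"dp":[0,0,0],"turn":[0,0,0],"jaw":0.4}]}}

```text
time_s: 21.95
position: [0.479, 0.4161, 0.0995]
orientation: [[-0.035, -0.999, -0.0], [-0.999, 0.035, -0.0], [0.0, 0.0, -1.0]]
ft_force: [-0.4, 0.2, -1.3]
width: 0.042
finger_force: 30.5
```

```bash
python3 - <<'E'
from h import *
plan([.5546,.105,.0095]); print(manip.observe()['width'])
E
```

```text
t 21.95 pos [0.479  0.4161 0.0995] shift in present axes [308.3 -86.4  90. ] in target axes [308.5 -85.5  90. ] turn [ 0.    -0.    -0.003]
0.04196674155872159
```

Emit:
{"method": "arm_command", "body": {"increments": [{"dp":[44,-12.5,0],"turn":[0,0,0],"jaw":0.4},{"dp":[44,-12.5,0],"turn":[0,0,0],"jaw":0.4},{"dp":[44,-12.5,0],"turn":[0,0,0],"jaw":0.4},{"dp":[44,-12.5,0],"turn":[0,0,0],"jaw":0.4},{"dp":[44,-12.5,0],"turn":[0,0,0],"jaw":0.4},{"dp":[44,-12.5,0],"turn":[0,0,0],"jaw":0.4},{"dp":[44,-12,0],"turn":[0,0,0],"jaw":0.4},{"dp":[0,0,40],"turn":[0,0,0],"jaw":0.4},{"dp":[0,0,30],"turn":[0,0,0],"jaw":0.4},{"dp":[0,0,12],"turn":[0,0,0],"jaw":0.4},{"dp":[0,0,4],"turn":[0,0,0],"jaw":0.4},{"dp":[0,0,0],"turn":[0,0,0],"jaw":0.4}]}}

```text
time_s: 23.45
position: [0.5566, 0.1061, 0.0139]
orientation: [[-0.033, -0.999, 0.001], [-0.999, 0.033, 0.0], [-0.001, -0.001, -1.0]]
ft_force: [-0.0, -1.2, -0.4]
width: 0.0417
finger_force: 30.5
```

Emit:
{"method": "arm_command", "body": {"increments": [{"dp":[0,0,2],"turn":[0,0,0],"jaw":0.4},{"dp":[0,0,1.5],"turn":[0,0,0],"jaw":0.4},{"dp":[0,0,0],"turn":[0,0,0],"jaw":0.4},{"dp":[0,0,0],"turn":[0,0,0],"jaw":0.7},{"dp":[0,0,0],"turn":[0,0,0],"jaw":0.7},{"dp":[0,0,0],"turn":[0,0,0],"jaw":0.7},{"dp":[0,0,-20],"turn":[0,0,0],"jaw":0.7},{"dp":[0,0,-40],"turn":[0,0,0],"jaw":0.7},{"dp":[0,0,-60],"turn":[0,0,0],"jaw":0.5},{"dp":[0,40,-40],"turn":[0,0,0],"jaw":0.3},{"dp":[0,40,-40],"turn":[0,0,0],"jaw":0.3},{"dp":[0,0,0],"turn":[0,0,0],"jaw":0.3}]}}

```text
time_s: 24.95
position: [0.4759, 0.1089, 0.2138]
orientation: [[-0.031, -0.999, 0.007], [-1.0, 0.031, 0.004], [-0.004, -0.007, -1.0]]
ft_force: [-0.7, -0.0, 0.6]
width: 0.0257
finger_force: 0.0
```

```bash
python3 - <<'E'
from h import *
a=snap('top'); s=wsnap()
for n,q in(('top',a),('w',s)):
  for c in 'gb': print(n,c,[(x[0],x[1],ray(q,*x[0],.055).round(4)) for x in blobs(q,c,amin=60)])
# above the upright handle
xb=.0205; plan([.693+xb,.0505-.032*xb,.40]); print(manip.observe()['width'])
E
```

```text
top g [(array([588.3,  71. ]), np.int32(104), array([ 0.8607, -0.6749,  0.055 ])), (array([502.2, 183.7]), np.int32(336), array([ 0.5672, -0.4227,  0.055 ])), (array([330.5, 194.5]), np.int32(139), array([0.5512, 0.0089, 0.055 ])), (array([378.8, 212.5]), np.int32(82), array([ 0.5027, -0.1099,  0.055 ])), (array([ 26.5, 231.4]), np.int32(102), array([0.4786, 0.7643, 0.055 ])), (array([259.8, 300.7]), np.int32(143), array([0.2966, 0.1863, 0.055 ]))]
top b [(array([586. ,  98.3]), np.int32(119), array([ 0.786 , -0.6598,  0.055 ])), (array([470.2, 183.1]), np.int32(356), array([ 0.5709, -0.3427,  0.055 ])), (array([ 24.7, 252.4]), np.int32(127), array([0.427 , 0.7644, 0.055 ]))]
w g [(array([239.2,  61.4]), np.int32(991), array([0.5512, 0.0078, 0.055 ])), (array([481.7, 223.1]), np.int32(492), array([0.313 , 0.1749, 0.055 ]))]
w b [(array([246.2, 167. ]), np.int32(754), array([0.5548, 0.1067, 0.055 ]))]
t 25.05 pos [0.4758 0.1085 0.2101] shift in present axes [  50.6 -239.7 -189.7] in target axes [  51.  -239.4 -189.9] turn [-0.001  0.001 -0.001]
0.02553942514050738
```

Both lie on the bed, about 99 mm apart: green (0.551,0.008) and blue (0.555,0.107). Now back to the handle to lower the hood.

Emit:
{"method": "arm_command", "body": {"increments": [{"dp":[10,-20,-45],"turn":[0,0,0],"jaw":0.3},{"dp":[10,-20,-45],"turn":[0,0,0],"jaw":0.3},{"dp":[10,-45,-40],"turn":[0,0,0],"jaw":0.3},{"dp":[10,-45,-30],"turn":[0,0,0],"jaw":0.3},{"dp":[11,-55,0],"turn":[0,0,0],"jaw":0.3},{"dp":[0,-54,0],"turn":[0,0,0],"jaw":0.3},{"dp":[0,0,0],"turn":[0,0,0],"jaw":0.3},{"dp":[0,0,0],"turn":[0,0,0],"jaw":0.3}]}}

```text
time_s: 26.05
position: [0.7137, 0.049, 0.3665]
orientation: [[-0.034, -0.999, -0.005], [-0.999, 0.034, -0.002], [0.002, 0.005, -1.0]]
ft_force: [-0.6, -0.0, 0.9]
width: 0.0252
finger_force: 0.0
```

```bash
python3 - <<'E'
from h import *
plan([.7137,.0492,.26])
arcrows(np.r_[np.linspace(1.55,.41,13)]); print(); arcrows(np.r_[np.linspace(.41,.05,10),.02,0,-.005])
E
```

```text
t 26.05 pos [0.7137 0.049  0.3665] shift in present axes [ -0.3  -0.4 106.5] in target axes [-2.000e-01  1.000e-01  1.065e+02] turn [ 0.005 -0.002 -0.002]
[0, np.float64(24.5), np.float64(-0.8)]
[0, np.float64(24.5), np.float64(1.5)]
[0, np.float64(24.2), np.float64(3.8)]
[0, np.float64(23.8), np.float64(6.1)]
[0, np.float64(23.1), np.float64(8.4)]
[0, np.float64(22.2), np.float64(10.5)]
[0, np.float64(21.1), np.float64(12.6)]
[0, np.float64(19.8), np.float64(14.5)]
[0, np.float64(18.3), np.float64(16.3)]
[0, np.float64(16.7), np.float64(18.0)]
[0, np.float64(14.9), np.float64(19.5)]
[0, np.float64(13.0), np.float64(20.8)]

[0, np.float64(4.9), np.float64(9.1)]
[0, np.float64(4.5), np.float64(9.3)]
[0, np.float64(4.1), np.float64(9.5)]
[0, np.float64(3.7), np.float64(9.6)]
[0, np.float64(3.4), np.float64(9.8)]
[0, np.float64(3.0), np.float64(9.9)]
[0, np.float64(2.6), np.float64(10.0)]
[0, np.float64(2.2), np.float64(10.1)]
[0, np.float64(1.8), np.float64(10.2)]
[0, np.float64(1.0), np.float64(7.7)]
[0, np.float64(0.6), np.float64(5.1)]
[0, np.float64(0.1), np.float64(1.3)]
```

Emit:
{"method": "arm_command", "body": {"increments": [{"dp":[0,0,40],"turn":[0,0,0],"jaw":0.3},{"dp":[0,0,40],"turn":[0,0,0],"jaw":0.3},{"dp":[0,0,20],"turn":[0,0,0],"jaw":0.3},{"dp":[0,0,11],"turn":[0,0,0],"jaw":0.3},{"dp":[0,0,0],"turn":[0,0,0],"jaw":0.3},{"dp":[0,0,0],"turn":[0,0,0],"jaw":0},{"dp":[0,0,0],"turn":[0,0,0],"jaw":0},{"dp":[0,0,0],"turn":[0,0,0],"jaw":0}], "force": 35}}

```text
time_s: 27.05
position: [0.7138, 0.0495, 0.2607]
orientation: [[-0.033, -0.999, 0.003], [-0.999, 0.033, 0.0], [-0.0, -0.003, -1.0]]
ft_force: [-0.8, -0.2, 4.9]
width: 0.0081
finger_force: 35.7
```

Emit:
{"method": "arm_command", "body": {"increments": [{"dp":[0,10,-4],"turn":[0,0,0],"jaw":0},{"dp":[0,15,-1],"turn":[0,0,0],"jaw":0},{"dp":[0,24.5,1.5],"turn":[0,0,0],"jaw":0},{"dp":[0,24,4],"turn":[0,0,0],"jaw":0},{"dp":[0,24,6],"turn":[0,0,0],"jaw":0},{"dp":[0,23,8.5],"turn":[0,0,0],"jaw":0},{"dp":[0,22,10.5],"turn":[0,0,0],"jaw":0},{"dp":[0,0,0],"turn":[0,0,0],"jaw":0}]}}

```text
time_s: 28.05
position: [0.5683, 0.055, 0.2319]
orientation: [[-0.032, -0.999, -0.004], [-0.999, 0.032, 0.002], [-0.001, 0.004, -1.0]]
ft_force: [-0.9, 3.4, -1.1]
width: 0.0079
finger_force: 35.5
```

```bash
cat >> h.py <<'E'
def theta(g=.0434):
    o=manip.observe();p=o['position']; d=p-[.693,.0505,0]; x=d[0]*np.cos(YB)+d[1]*np.sin(YB); z=p[2]+g-.046
    print('th',np.arctan2(z,-x)-PH,'r',np.hypot(x,z),'pos',p.round(4),'w',o['width'],'F',o['ft_force'].round(1))
E
python3 -c "
from h import *
theta()"
```

```text
th 0.9715424326941235 r 0.26105685760359854 pos [0.5683 0.055  0.2319] w 0.007878129315538374 F [-0.9  3.4 -1.1]
```

Emit:
{"method": "arm_command", "body": {"increments": [{"dp":[0,21,13],"turn":[0,0,0],"jaw":0},{"dp":[0,20,15],"turn":[0,0,0],"jaw":0},{"dp":[0,18.5,16.5],"turn":[0,0,0],"jaw":0},{"dp":[0,16.5,18],"turn":[0,0,0],"jaw":0},{"dp":[0,15,19.5],"turn":[0,0,0],"jaw":0},{"dp":[0,0,0],"turn":[0,0,0],"jaw":0}]}}

```text
time_s: 28.8
position: [0.4789, 0.0574, 0.1502]
orientation: [[-0.033, -0.999, -0.003], [-0.999, 0.033, -0.0], [0.0, 0.003, -1.0]]
ft_force: [-1.0, 3.5, -3.6]
width: 0.0079
finger_force: 34.8
```

```bash
python3 -c "
from h import *
theta()
p=manip.observe()['position']; print('remaining to shut', ((p[0]-(.693-.2570))*1e3), (p[2]+.0415-.072)*1e3)
arcrows(np.r_[np.linspace(.5,.05,12),.02,0])"
```

```text
th 0.5025149246572248 r 0.26008978415209144 pos [0.4789 0.0574 0.1502] w 0.007904042360385655 F [-1.   3.5 -3.6]
remaining to shut 42.93833228254712 119.66851707786157
[0, np.float64(5.8), np.float64(8.8)]
[0, np.float64(5.4), np.float64(9.1)]
[0, np.float64(5.1), np.float64(9.3)]
[0, np.float64(4.7), np.float64(9.5)]
[0, np.float64(4.3), np.float64(9.7)]
[0, np.float64(3.9), np.float64(9.8)]
[0, np.float64(3.5), np.float64(10.0)]
[0, np.float64(3.1), np.float64(10.1)]
[0, np.float64(2.6), np.float64(10.2)]
[0, np.float64(2.2), np.float64(10.3)]
[0, np.float64(1.8), np.float64(10.4)]
[0, np.float64(1.0), np.float64(7.7)]
[0, np.float64(0.6), np.float64(5.1)]
```

Emit:
{"method": "arm_command", "body": {"increments": [{"dp":[0,6,9],"turn":[0,0,0],"jaw":0},{"dp":[0,5.5,9],"turn":[0,0,0],"jaw":0},{"dp":[0,5,9.5],"turn":[0,0,0],"jaw":0},{"dp":[0,4.5,9.5],"turn":[0,0,0],"jaw":0},{"dp":[0,4.3,9.5],"turn":[0,0,0],"jaw":0},{"dp":[0,4,10],"turn":[0,0,0],"jaw":0},{"dp":[0,3.5,10],"turn":[0,0,0],"jaw":0},{"dp":[0,3,10],"turn":[0,0,0],"jaw":0},{"dp":[0,2.5,10],"turn":[0,0,0],"jaw":0},{"dp":[0,2,10],"turn":[0,0,0],"jaw":0},{"dp":[0,0,0],"turn":[0,0,0],"jaw":0}]}}

```text
time_s: 30.18
position: [0.4394, 0.0588, 0.0533]
orientation: [[-0.033, -0.999, -0.0], [-0.999, 0.033, 0.0], [-0.0, 0.0, -1.0]]
ft_force: [0.4, 6.2, -4.4]
width: 0.0074
finger_force: 34.1
```

```bash
python3 -c "
from h import *
theta()"
```

```text
th 0.09638121875237027 r 0.25874812092142896 pos [0.4394 0.0588 0.0533] w 0.007438852856875632 F [ 0.4  6.2 -4.4]
```

Emit:
{"method": "arm_command", "body": {"increments": [{"dp":[0,1,5],"turn":[0,0,0],"jaw":0},{"dp":[0,0.7,5],"turn":[0,0,0],"jaw":0},{"dp":[0,0.5,5],"turn":[0,0,0],"jaw":0},{"dp":[0,0.3,4],"turn":[0,0,0],"jaw":0},{"dp":[0,0,3],"turn":[0,0,0],"jaw":0},{"dp":[0,0,2],"turn":[0,0,0],"jaw":0},{"dp":[0,0,0],"turn":[0,0,0],"jaw":0}]}}

```text
time_s: 31.05
position: [0.4366, 0.0586, 0.0325]
orientation: [[-0.032, -0.999, -0.001], [-0.999, 0.032, -0.001], [0.001, 0.001, -1.0]]
ft_force: [-10.5, 6.2, 24.3]
width: 0.0074
finger_force: 38.5
```

```bash
python3 -c "
from h import *
theta()"
```

```text
th 0.015442630738596863 r 0.2582295345709746 pos [0.4366 0.0586 0.0325] w 0.0073941503295833376 F [-10.5   6.2  24.3]
```

Contact at 24 N, so the hood should be seated. Easing off, releasing, and checking.

Emit:
{"method": "arm_command", "body": {"increments": [{"dp":[0,0,-2],"turn":[0,0,0],"jaw":0},{"dp":[0,0,0],"turn":[0,0,0],"jaw":0.15},{"dp":[0,0,0],"turn":[0,0,0],"jaw":0.3},{"dp":[0,0,0],"turn":[0,0,0],"jaw":0.3},{"dp":[0,0,-15],"turn":[0,0,0],"jaw":0.3},{"dp":[0,0,-40],"turn":[0,0,0],"jaw":0.3},{"dp":[0,0,-50],"turn":[0,0,0],"jaw":0.1},{"dp":[25,0,-45],"turn":[0,0,0],"jaw":0},{"dp":[40,-20,0],"turn":[0,0,0],"jaw":0},{"dp":[40,-20,0],"turn":[0,0,0],"jaw":0},{"dp":[40,-20,0],"turn":[0,0,0],"jaw":0},{"dp":[0,0,0],"turn":[0,0,0],"jaw":0}]}}

```text
time_s: 32.55
position: [0.4927, -0.0907, 0.1818]
orientation: [[-0.037, -0.999, -0.001], [-0.999, 0.037, -0.001], [0.001, 0.001, -1.0]]
ft_force: [-0.3, 0.2, -0.5]
width: 0.0001
finger_force: 0.0
```

```bash
python3 - <<'E'
from h import *
a=snap('top'); b=snap('scene'); s=wsnap()
A=a['color'][:,:,::-1][120:280,230:400]; B=b['color'][:,:,::-1][90:270,230:450]
cv2.imwrite('pics/c6.png',np.hstack([cv2.resize(A,(425,400)),cv2.resize(B,(375,400))]))
print(blobs(a,'g'),[ (x[0],x[1],ray(s,*x[0],.068)) for x in blobs(s,'g')])
plan([.501,-.108,.10]); print(manip.observe()['width'])
q=.0586; print('expected bar ends shut', proj(a,[.4375,.123,.072]),proj(a,[.4335,-.006,.072]))
E
```

```text
[(array([588.2,  70.9]), np.int32(106)), (array([502.3, 183.7]), np.int32(335)), (array([ 26.5, 231.6]), np.int32(100)), (array([257.2, 300.8]), np.int32(74))] [(array([274.1, 137.7]), np.int32(71), array([ 0.53311587, -0.12543324,  0.068     ])), (array([311.8, 154.3]), np.int32(623), array([ 0.50166445, -0.10999945,  0.068     ]))]
t 32.7 pos [ 0.4917 -0.0883  0.1822] shift in present axes [ 19.4 -10.   82.2] in target axes [19.4 -9.9 82.2] turn [ 0.001 -0.    -0.001]
0.00018540259645335566
expected bar ends shut [284.64605419 241.02701559] [338.02659654 241.29436573]
```

View pics/c6.png

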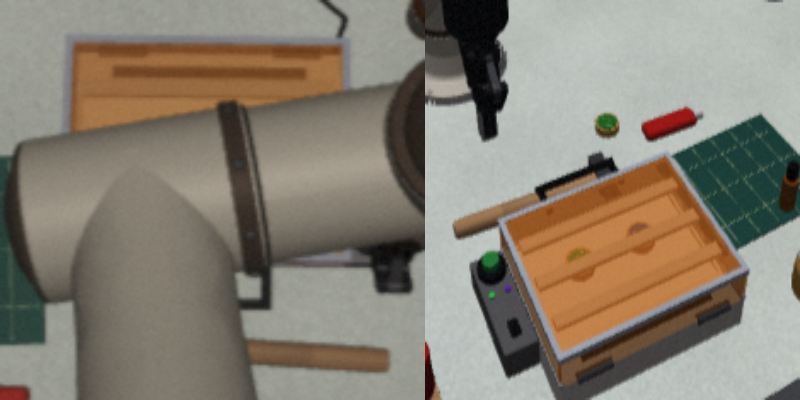

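The hood lies flat on the rim all round, with both discs visible inside (scene crop 580,258 and 640,235). Next I press the start button with closed fingertips.

Emit:
{"method": "arm_command", "body": {"increments": [{"dp":[22.5,-10,0],"turn":[0,0,0],"jaw":0},{"dp":[0,0,45],"turn":[0,0,0],"jaw":0},{"dp":[0,0,45],"turn":[0,0,0],"jaw":0},{"dp":[0,0,35],"turn":[0,0,0],"jaw":0},{"dp":[0,0,10],"turn":[0,0,0],"jaw":0},{"dp":[0,0,0],"turn":[0,0,0],"jaw":0},{"dp":[0,0,0],"turn":[0,0,0],"jaw":0}]}}

```text
time_s: 33.58
position: [0.5029, -0.1108, 0.0492]
orientation: [[-0.032, -0.999, 0.003], [-0.999, 0.032, -0.0], [-0.0, -0.003, -1.0]]
ft_force: [0.2, -0.9, -0.1]
width: -0.0001
finger_force: 0.0
```

Emit:
{"method": "arm_command", "body": {"increments": [{"dp":[0,0,4],"turn":[0,0,0],"jaw":0},{"dp":[0,0,4],"turn":[0,0,0],"jaw":0},{"dp":[0,0,4],"turn":[0,0,0],"jaw":0},{"dp":[0,0,0],"turn":[0,0,0],"jaw":0},{"dp":[0,0,0],"turn":[0,0,0],"jaw":0}]}}

```text
time_s: 34.2
position: [0.5016, -0.1112, 0.0356]
orientation: [[-0.033, -0.999, -0.0], [-0.999, 0.033, -0.0], [0.0, 0.0, -1.0]]
ft_force: [0.8, -0.0, -1.0]
width: -0.0003
finger_force: 0.0
```

Emit:
{"method": "arm_command", "body": {"increments": [{"dp":[0,0,3],"turn":[0,0,0],"jaw":0},{"dp":[0,0,3],"turn":[0,0,0],"jaw":0},{"dp":[0,0,0],"turn":[0,0,0],"jaw":0},{"dp":[0,0,0],"turn":[0,0,0],"jaw":0}]}}

```text
time_s: 34.7
position: [0.5015, -0.1112, 0.0296]
orientation: [[-0.033, -0.999, -0.0], [-0.999, 0.033, -0.0], [0.0, 0.0, -1.0]]
ft_force: [0.8, 0.8, 1.6]
width: -0.0002
finger_force: 0.0
```

Emit:
{"method": "arm_command", "body": {"increments": [{"dp":[0,0,3],"turn":[0,0,0],"jaw":0},{"dp":[0,0,3],"turn":[0,0,0],"jaw":0},{"dp":[0,0,0],"turn":[0,0,0],"jaw":0},{"dp":[0,0,0],"turn":[0,0,0],"jaw":0}]}}

```text
time_s: 35.2
position: [0.5018, -0.1112, 0.0239]
orientation: [[-0.033, -0.999, 0.001], [-0.999, 0.033, -0.0], [0.0, -0.001, -1.0]]
ft_force: [-0.5, -0.1, 4.3]
width: -0.0003
finger_force: 1.7
```

Emit:
{"method": "arm_command", "body": {"increments": [{"dp":[0,0,3],"turn":[0,0,0],"jaw":0},{"dp":[0,0,0],"turn":[0,0,0],"jaw":0},{"dp":[0,0,0],"turn":[0,0,0],"jaw":0}]}}

```text
time_s: 35.58
position: [0.5019, -0.1112, 0.0229]
orientation: [[-0.032, -0.999, 0.001], [-0.999, 0.032, -0.001], [0.001, -0.001, -1.0]]
ft_force: [-5.3, 2.3, 17.4]
width: -0.0001
finger_force: 8.9
```

Emit:
{"method": "arm_command", "body": {"increments": [{"dp":[0,0,-10],"turn":[0,0,0],"jaw":0},{"dp":[0,0,-20],"turn":[0,0,0],"jaw":0},{"dp":[0,0,-40],"turn":[0,0,0],"jaw":0},{"dp":[0,0,-50],"turn":[0,0,0],"jaw":0},{"dp":[0,0,-50],"turn":[0,0,0],"jaw":0},{"dp":[25,10,-50],"turn":[0,0,0],"jaw":0},{"dp":[40,10,-30],"turn":[0,0,0],"jaw":0},{"dp":[40,10,0],"turn":[0,0,0],"jaw":0},{"dp":[0,0,0],"turn":[0,0,0],"jaw":0},{"dp":[0,0,0],"turn":[0,0,0],"jaw":0},{"dp":[0,0,0],"turn":[0,0,0],"jaw":0},{"dp":[0,0,0],"turn":[0,0,0],"jaw":0}]}}

```text
time_s: 37.08
position: [0.4683, -0.2144, 0.2704]
orientation: [[-0.032, -0.999, -0.0], [-0.999, 0.032, 0.0], [-0.0, 0.0, -1.0]]
ft_force: [0.9, 0.4, 0.6]
width: 0.0001
finger_force: 0.0
```

```bash
python3 - <<'E'
from h import *
a=snap('top'); s=wsnap('w7.png'); print(manip.observe()['position'])
f=lambda X:proj(s,X).round(0)
print('jars',f([.5665,-.34,.061]),f([.565,-.421,.061]),'labels mid',f([.5395,-.34,.03]),f([.538,-.421,.03]))
print('btn blob top',blobs(a,'g',(365,200,390,225)))
A=cv2.imread('pics/w7.png'); cv2.imwrite('pics/c7.png',cv2.resize(A[0:220,80:340],(780,660))[:600])
E
```

```text
[ 0.46826567 -0.2145777   0.27048396]
jars [226.  41.] [218. -49.] labels mid [257.  44.] [252. -39.]
btn blob top []
```

View pics/c7.png

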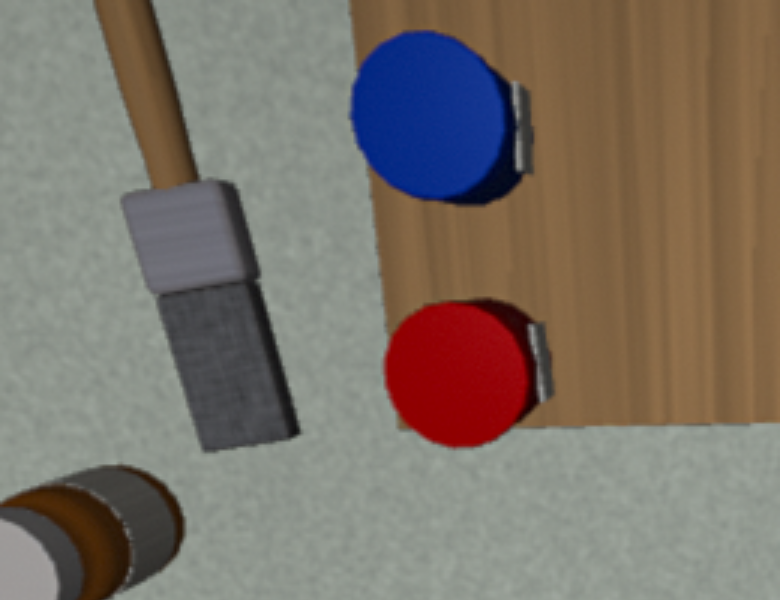

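Button bottomed at 17 N and was released. The blue label is at (520,128) and the red label at (540,360) in the crop. I'll move over the board while the cure time runs, to measure jar centres and label azimuths.

Emit:
{"method": "arm_command", "body": {"increments": [{"dp":[44,0,0],"turn":[0,0,0],"jaw":0},{"dp":[44,0,0],"turn":[0,0,0],"jaw":0},{"dp":[44,0,0],"turn":[0,0,0],"jaw":0},{"dp":[44,0,0],"turn":[0,0,0],"jaw":0},{"dp":[44,0,0],"turn":[0,0,0],"jaw":0},{"dp":[0,0,0],"turn":[0,0,0],"jaw":0},{"dp":[0,0,0],"turn":[0,0,0],"jaw":0},{"dp":[0,0,0],"turn":[0,0,0],"jaw":0},{"dp":[0,0,0],"turn":[0,0,0],"jaw":0},{"dp":[0,0,0],"turn":[0,0,0],"jaw":0},{"dp":[0,0,0],"turn":[0,0,0],"jaw":0},{"dp":[0,0,0],"turn":[0,0,0],"jaw":0}]}}

```text
time_s: 38.67
position: [0.4608, -0.4349, 0.2707]
orientation: [[-0.033, -0.999, 0.0], [-0.999, 0.033, -0.0], [0.0, -0.0, -1.0]]
ft_force: [0.0, -0.1, 0.1]
width: 0.0
finger_force: 0.0
```

```bash
cat > lab.py <<'E'
from h import *
s=wsnap('w8.png'); print(manip.observe()['time_s'],manip.observe()['position'])
im=s['color']; hsv=cv2.cvtColor(im,cv2.COLOR_RGB2HSV)
a=snap('top')
for n,lo,hi,g in(('blue',(108,150,90),(130,255,255),(.5675,-.341)),('green',(50,150,60),(80,255,255),(.565,-.4215))):
    m=cv2.inRange(hsv,lo,hi); k,_,st,c=cv2.connectedComponentsWithStats(m)
    p=proj(s,[*g,.061]); i=min(range(1,k),key=lambda i:np.hypot(*(c[i]-p)) if st[i,4]>300 else 1e9)
    cnt=max(cv2.findContours((_==i).astype(np.uint8),0,1)[0],key=cv2.contourArea); e=cv2.minAreaRect(cnt)
    X=ray(s,*c[i],.061); print(n,'pred',p.round(1),'lid px',c[i].round(1),st[i],'centre',X.round(4))
    # white pixels near label, cast on the jar's cylinder
    C=-s['R'].T@s['t']; az=[];zz=[]
    v,u=np.where((hsv[...,1]<50)&(hsv[...,2]>70))
    q=proj(s,[X[0]-.0275,X[1],.03])
    sel=np.hypot(u-q[0],v-q[1])<45
    for uu,vv in zip(u[sel],v[sel]):
        d=s['R'].T@np.array([(uu-s['cx'])/s['fx'],(vv-s['cy'])/s['fy'],1]); o=C[:2]-X[:2]
        A=d[:2]@d[:2];B=o@d[:2];D=B*B-A*(o@o-.0277**2)
        if D<0: continue
        P=C+d*(-B-D**.5)/A
        if .006<P[2]<.056: az.append(np.arctan2(-(P[1]-X[1]),-(P[0]-X[0])));zz.append(P[2])
    az=np.degrees(az); print(len(az),'az',np.percentile(az,[0,5,25,50,75,95,100]).round(1),'z',np.percentile(zz,[2,50,98]).round(3))
E
python3 lab.py
```

```text
38.725 [ 0.46081417 -0.43495924  0.27061563]
blue pred [240.4 234.7] lid px [237.8 232. ] [ 217  213   43   40 1339] centre [ 0.5703 -0.3447  0.061 ]
33 az [-21.2 -14.8  -1.9  10.9  17.5  22.2  23.7] z [0.029 0.04  0.049]
green pred [235.2 171. ] lid px [233.8 168.9] [ 212  147   45   45 1596] centre [ 0.5664 -0.4241  0.061 ]
52 az [-29.4 -23.8  -8.1  10.   22.5  30.5  33.3] z [0.025 0.039 0.046]
```

Emit:
{"method": "arm_command", "body": {"increments": [{"dp":[-15,40,30],"turn":[0,0,0],"jaw":0},{"dp":[-15,40,30],"turn":[0,0,0],"jaw":0},{"dp":[0,0,0],"turn":[0,0,0],"jaw":0},{"dp":[0,0,0],"turn":[0,0,0],"jaw":0}]}}

```text
time_s: 39.28
position: [0.3827, -0.4032, 0.2118]
orientation: [[-0.033, -0.999, 0.002], [-0.999, 0.033, -0.002], [0.002, -0.002, -1.0]]
ft_force: [1.0, -0.6, 0.8]
width: 0.0
finger_force: 0.0
```

```bash
python3 lab.py
```

```text
39.325 [ 0.3833834  -0.40347207  0.21210688]
blue pred [149.8 232.4] lid px [147.1 229.2] [ 122  206   51   47 1870] centre [ 0.5696 -0.3447  0.061 ]
61 az [-37.3 -30.7 -15.6   3.2  16.1  23.2  26.4] z [0.031 0.038 0.042]
green pred [137.2 156.3] lid px [136.1 153.8] [ 109  127   55   54 2291] centre [ 0.5656 -0.424   0.061 ]
84 az [-34.9 -29.8 -14.4   3.3  20.4  31.3  33.4] z [0.028 0.038 0.042]
```

Targets: blue medallion at (0.5025,−0.342), green at (0.499,−0.424). 3.7 s have passed since the button was released. Back to the handle.

Emit:
{"method": "arm_command", "body": {"increments": [{"dp":[-46,-4,0],"turn":[0,0,0],"jaw":0},{"dp":[-46,-4,0],"turn":[0,0,0],"jaw":0},{"dp":[-46,-4,0],"turn":[0,0,0],"jaw":0},{"dp":[-46,-4,0],"turn":[0,0,0],"jaw":0},{"dp":[-46,-4,0],"turn":[0,0,0],"jaw":0},{"dp":[-46,-4,0],"turn":[0,0,0],"jaw":0.3},{"dp":[-46,-4,0],"turn":[0,0,0],"jaw":0.3},{"dp":[-46,-4,0],"turn":[0,0,0],"jaw":0.3},{"dp":[-46,-4,0],"turn":[0,0,0],"jaw":0.3},{"dp":[-46,-2,0],"turn":[0,0,0],"jaw":0.3},{"dp":[0,0,0],"turn":[0,0,0],"jaw":0.3},{"dp":[0,0,0],"turn":[0,0,0],"jaw":0.3}]}}

```text
time_s: 40.88
position: [0.4358, 0.0567, 0.2111]
orientation: [[-0.032, -0.999, 0.001], [-0.999, 0.032, 0.0], [-0.0, -0.001, -1.0]]
ft_force: [0.6, -0.6, -0.6]
width: 0.0255
finger_force: 0.0
```

```bash
python3 -c "
from h import *
plan([.4366,.0586,.030]); print(manip.observe()['width'])
arcrows(np.r_[0,.03,.08,.14,.2,.27,.34,.42,.5,.58,.66,.74]); print(); arcrows(np.r_[.74,.83,.92,1.01,1.1,1.19,1.27,1.34,1.4,1.45,1.49,1.52,1.55])"
```

```text
t 40.875 pos [0.4358 0.0567 0.2111] shift in present axes [ -1.9  -0.6 181.1] in target axes [ -2.   -0.7 181.1] turn [-0.001  0.    -0.   ]
0.025496425850234386
[0, np.float64(-0.9), np.float64(-7.7)]
[0, np.float64(-2.0), np.float64(-12.8)]
[0, np.float64(-3.2), np.float64(-15.2)]
[0, np.float64(-4.1), np.float64(-14.9)]
[0, np.float64(-6.0), np.float64(-17.1)]
[0, np.float64(-7.1), np.float64(-16.6)]
[0, np.float64(-9.6), np.float64(-18.3)]
[0, np.float64(-11.0), np.float64(-17.5)]
[0, np.float64(-12.4), np.float64(-16.6)]
[0, np.float64(-13.6), np.float64(-15.5)]
[0, np.float64(-14.8), np.float64(-14.4)]

[0, np.float64(-18.0), np.float64(-14.7)]
[0, np.float64(-19.2), np.float64(-13.0)]
[0, np.float64(-20.3), np.float64(-11.2)]
[0, np.float64(-21.3), np.float64(-9.4)]
[0, np.float64(-22.0), np.float64(-7.4)]
[0, np.float64(-20.1), np.float64(-4.9)]
[0, np.float64(-17.8), np.float64(-3.0)]
[0, np.float64(-15.4), np.float64(-1.5)]
[0, np.float64(-12.9), np.float64(-0.6)]
[0, np.float64(-10.3), np.float64(0.0)]
[0, np.float64(-7.7), np.float64(0.3)]
[0, np.float64(-7.7), np.float64(0.5)]
```

Emit:
{"method": "arm_command", "body": {"increments": [{"dp":[-2,-0.5,50],"turn":[0,0,0],"jaw":0.3},{"dp":[0,0,50],"turn":[0,0,0],"jaw":0.3},{"dp":[0,0,50],"turn":[0,0,0],"jaw":0.3},{"dp":[0,0,22],"turn":[0,0,0],"jaw":0.3},{"dp":[0,0,11],"turn":[0,0,0],"jaw":0.3},{"dp":[0,0,0],"turn":[0,0,0],"jaw":0.3},{"dp":[0,0,0],"turn":[0,0,0],"jaw":0},{"dp":[0,0,0],"turn":[0,0,0],"jaw":0},{"dp":[0,0,0],"turn":[0,0,0],"jaw":0}], "force": 40}}

```text
time_s: 42.0
position: [0.4366, 0.0584, 0.0287]
orientation: [[-0.032, -0.999, 0.002], [-0.999, 0.032, 0.001], [-0.001, -0.002, -1.0]]
ft_force: [0.7, -1.9, 6.1]
width: 0.008
finger_force: 39.5
```

Emit:
{"method": "arm_command", "body": {"increments": [{"dp":[0,-1,-9],"turn":[0,0,0],"jaw":0},{"dp":[0,-2,-13],"turn":[0,0,0],"jaw":0},{"dp":[0,-3,-15],"turn":[0,0,0],"jaw":0},{"dp":[0,-4,-15],"turn":[0,0,0],"jaw":0},{"dp":[0,-6,-17],"turn":[0,0,0],"jaw":0},{"dp":[0,-7,-16.5],"turn":[0,0,0],"jaw":0},{"dp":[0,-9.5,-18.5],"turn":[0,0,0],"jaw":0},{"dp":[0,-11,-17.5],"turn":[0,0,0],"jaw":0},{"dp":[0,-12.5,-16.5],"turn":[0,0,0],"jaw":0},{"dp":[0,-13.5,-15.5],"turn":[0,0,0],"jaw":0},{"dp":[0,-15,-14.5],"turn":[0,0,0],"jaw":0},{"dp":[0,0,0],"turn":[0,0,0],"jaw":0}]}}

```text
time_s: 43.5
position: [0.5188, 0.0551, 0.1964]
orientation: [[-0.033, -0.999, -0.003], [-0.999, 0.033, -0.0], [0.001, 0.003, -1.0]]
ft_force: [-4.1, 0.6, 5.5]
width: 0.0078
finger_force: 39.8
```

```bash
python3 -c "
from h import *
theta()"
```

```text
th 0.7377690254979665 r 0.26062311115720593 pos [0.5188 0.0551 0.1964] w 0.007817012382956904 F [-4.1  0.6  5.5]
```

Emit:
{"method": "arm_command", "body": {"increments": [{"dp":[0,-18,-14.5],"turn":[0,0,0],"jaw":0},{"dp":[0,-19,-13],"turn":[0,0,0],"jaw":0},{"dp":[0,-20,-11],"turn":[0,0,0],"jaw":0},{"dp":[0,-21,-9.5],"turn":[0,0,0],"jaw":0},{"dp":[0,-22,-7.5],"turn":[0,0,0],"jaw":0},{"dp":[0,-20,-5],"turn":[0,0,0],"jaw":0},{"dp":[0,-18,-3],"turn":[0,0,0],"jaw":0},{"dp":[0,-15.5,-1.5],"turn":[0,0,0],"jaw":0},{"dp":[0,-13,-0.5],"turn":[0,0,0],"jaw":0},{"dp":[0,-10,0],"turn":[0,0,0],"jaw":0},{"dp":[0,-8,0],"turn":[0,0,0],"jaw":0},{"dp":[0,0,0],"turn":[0,0,0],"jaw":0}]}}

```text
time_s: 45.0
position: [0.7076, 0.048, 0.2674]
orientation: [[-0.033, -0.999, 0.013], [-0.999, 0.033, -0.002], [0.001, -0.013, -1.0]]
ft_force: [1.6, -2.4, 11.4]
width: 0.0051
finger_force: 36.5
```

```bash
python3 -c "
from h import *
theta()"
```

```text
th 1.525164316035052 r 0.26524162193967926 pos [0.7076 0.048  0.2674] w 0.005101291928295238 F [ 1.6 -2.4 11.4]
```

The grip has ridden up (5 mm chord), so I'll re-seat it before the last push to the stop.

Emit:
{"method": "arm_command", "body": {"increments": [{"dp":[0,0,0],"turn":[0,0,0],"jaw":0.3},{"dp":[0,0,0],"turn":[0,0,0],"jaw":0.3},{"dp":[0,0,5],"turn":[0,0,0],"jaw":0.3},{"dp":[0,0,0],"turn":[0,0,0],"jaw":0.3},{"dp":[0,0,0],"turn":[0,0,0],"jaw":0.3}]}}

```text
time_s: 45.62
position: [0.7043, 0.0493, 0.2556]
orientation: [[-0.033, -0.999, -0.001], [-0.999, 0.033, -0.0], [0.0, 0.001, -1.0]]
ft_force: [0.4, -0.1, 0.8]
width: 0.0257
finger_force: 0.0
```

```bash
python3 -c "
from h import *
theta(); plan([.7137,.0492,.257])"
```

```text
th 1.51486878460895 r 0.2532789032813062 pos [0.7043 0.0493 0.2556] w 0.025663595571213168 F [ 0.4 -0.1  0.8]
t 45.625 pos [0.7043 0.0493 0.2556] shift in present axes [-0.3 -9.4 -1.4] in target axes [-0.2 -9.4 -1.4] turn [ 0.001 -0.    -0.001]
```

Emit:
{"method": "arm_command", "body": {"increments": [{"dp":[0,-3,0],"turn":[0,0,0],"jaw":0},{"dp":[0,0,0],"turn":[0,0,0],"jaw":0},{"dp":[0,0,0],"turn":[0,0,0],"jaw":0},{"dp":[0,-4,0],"turn":[0,0,0],"jaw":0},{"dp":[0,-4,0],"turn":[0,0,0],"jaw":0},{"dp":[0,-4,0],"turn":[0,0,0],"jaw":0},{"dp":[0,-3,0],"turn":[0,0,0],"jaw":0},{"dp":[0,0,0],"turn":[0,0,0],"jaw":0},{"dp":[0,0,0],"turn":[0,0,0],"jaw":0},{"dp":[0,0,0],"turn":[0,0,0],"jaw":0}], "force": 30}}

```text
time_s: 46.88
position: [0.7133, 0.0487, 0.2559]
orientation: [[-0.032, -0.999, -0.022], [-0.999, 0.032, -0.002], [0.003, 0.022, -1.0]]
ft_force: [-23.3, 3.6, 6.8]
width: 0.0084
finger_force: 30.7
```

At the stop again (23 N). Release and go over blue.

Emit:
{"method": "arm_command", "body": {"increments": [{"dp":[0,9,0],"turn":[0,0,0],"jaw":0},{"dp":[0,0,0],"turn":[0,0,0],"jaw":0.3},{"dp":[0,0,0],"turn":[0,0,0],"jaw":0.3},{"dp":[0,0,-20],"turn":[0,0,0],"jaw":0.3},{"dp":[0,0,-40],"turn":[0,0,0],"jaw":0.3},{"dp":[-10,50,0],"turn":[0,0,0],"jaw":0.3},{"dp":[-20,50,0],"turn":[0,0,0],"jaw":0.5},{"dp":[-23,50,20],"turn":[0,0,0],"jaw":0.7},{"dp":[0,10,55],"turn":[0,0,0],"jaw":0.7},{"dp":[0,0,55],"turn":[0,0,0],"jaw":0.7},{"dp":[0,0,50],"turn":[0,0,0],"jaw":0.7},{"dp":[0,0,0],"turn":[0,0,0],"jaw":0.7}]}}

```text
time_s: 48.38
position: [0.553, 0.1062, 0.1325]
orientation: [[-0.033, -0.999, -0.008], [-0.999, 0.033, -0.003], [0.004, 0.008, -1.0]]
ft_force: [0.0, -0.0, -0.1]
width: 0.0592
finger_force: 0.0
```

```bash
cat > look.py <<'E'
from h import *
import sys
z=float(sys.argv[1])
a=snap('top'); s=wsnap(); print(manip.observe()['time_s'],manip.observe()['width'])
for n,q in(('top',a),('w',s)):
  for c in 'gb': print(n,c,[(x[0],x[1],ray(q,*x[0],z).round(4)) for x in blobs(q,c,amin=60)])
E
python3 look.py .0555; python3 -c "
from h import *
plan([.555,.107,.0085])"
```

```text
48.475 0.0593396003271138
top g [(array([588.2,  70.9]), np.int32(104), array([ 0.8607, -0.6743,  0.0555])), (array([502.3, 183.7]), np.int32(340), array([ 0.5671, -0.4227,  0.0555])), (array([330.4, 194.5]), np.int32(141), array([0.5511, 0.0091, 0.0555])), (array([378.9, 212.6]), np.int32(85), array([ 0.5024, -0.1101,  0.0555])), (array([ 26.6, 231.3]), np.int32(102), array([0.4788, 0.7637, 0.0555])), (array([259.8, 300.7]), np.int32(141), array([0.2966, 0.1862, 0.0555]))]
top b [(array([585.9,  98.3]), np.int32(120), array([ 0.7858, -0.6591,  0.0555])), (array([470.1, 183.1]), np.int32(356), array([ 0.5708, -0.3422,  0.0555])), (array([ 24.7, 252.3]), np.int32(130), array([0.4272, 0.764 , 0.0555]))]
w g [(array([324.6,  53.8]), np.int32(1774), array([0.5519, 0.0081, 0.0555])), (array([595.7, 251.9]), np.int32(703), array([0.33  , 0.1699, 0.0555]))]
w b [(array([324.2, 187.8]), np.int32(1223), array([0.5555, 0.1063, 0.0555]))]
t 48.475 pos [0.557  0.1074 0.1376] shift in present axes [  0.5   2.3 129.1] in target axes [  0.5   2.  129.1] turn [-0.003 -0.    -0.   ]
```

Emit:
{"method": "arm_command", "body": {"increments": [{"dp":[0.5,1.5,40],"turn":[0,0,0],"jaw":0.7},{"dp":[0,0,40],"turn":[0,0,0],"jaw":0.7},{"dp":[0,0,30],"turn":[0,0,0],"jaw":0.7},{"dp":[0,0,14],"turn":[0,0,0],"jaw":0.65},{"dp":[0,0,4.5],"turn":[0,0,0],"jaw":0.62},{"dp":[0,0,0],"turn":[0,0,0],"jaw":0.62},{"dp":[0,0,0],"turn":[0,0,0],"jaw":0.4},{"dp":[0,0,0],"turn":[0,0,0],"jaw":0.4},{"dp":[0,0,0],"turn":[0,0,0],"jaw":0.4},{"dp":[0,0,0],"turn":[0,0,0],"jaw":0.4}], "force": 30}}

```text
time_s: 49.72
position: [0.5551, 0.1073, 0.0094]
orientation: [[-0.032, -0.999, 0.003], [-0.999, 0.032, 0.001], [-0.001, -0.003, -1.0]]
ft_force: [-0.3, 0.5, 6.2]
width: 0.0419
finger_force: 30.0
```

Emit:
{"method": "arm_command", "body": {"increments": [{"dp":[0,0,-15],"turn":[0,0,0],"jaw":0.4},{"dp":[0,0,-40],"turn":[0,0,0],"jaw":0.4},{"dp":[0,0,-45],"turn":[0,0,0],"jaw":0.4},{"dp":[45,4,0],"turn":[0,0,0],"jaw":0.4},{"dp":[45,4,0],"turn":[0,0,0],"jaw":0.4},{"dp":[45,4,0],"turn":[0,0,0],"jaw":0.4},{"dp":[45,4,0],"turn":[0,0,0],"jaw":0.4},{"dp":[45,4,0],"turn":[0,0,0],"jaw":0.4},{"dp":[45,4,0],"turn":[0,0,0],"jaw":0.4},{"dp":[45,4,0],"turn":[0,0,0],"jaw":0.4},{"dp":[45,4,0],"turn":[0,0,0],"jaw":0.4},{"dp":[45,4,0],"turn":[0,0,0],"jaw":0.4}]}}

```text
time_s: 51.22
position: [0.5041, -0.2983, 0.1085]
orientation: [[-0.033, -0.999, 0.001], [-0.999, 0.033, -0.0], [0.0, -0.001, -1.0]]
ft_force: [0.9, 0.4, -0.2]
width: 0.0415
finger_force: 30.6
```

Emit:
{"method": "arm_command", "body": {"increments": [{"dp":[45,2,0],"turn":[0,0,0],"jaw":0.4},{"dp":[0,0,0],"turn":[0,0,0.171],"jaw":0.4},{"dp":[0,0,0],"turn":[0,0,0.171],"jaw":0.4},{"dp":[0,0,0],"turn":[0,0,0.171],"jaw":0.4},{"dp":[0,0,0],"turn":[0,0,0.171],"jaw":0.4},{"dp":[0,0,0],"turn":[0,0,0.171],"jaw":0.4},{"dp":[0,0,0],"turn":[0,0,0.171],"jaw":0.4},{"dp":[0,0,0],"turn":[0,0,0.171],"jaw":0.4},{"dp":[0,0,0],"turn":[0,0,0.171],"jaw":0.4},{"dp":[0,0,0],"turn":[0,0,0.171],"jaw":0.4},{"dp":[0,0,0],"turn":[0,0,0],"jaw":0.4}]}}

```text
time_s: 52.6
position: [0.5008, -0.3417, 0.1083]
orientation: [[-1.0, -0.001, 0.001], [-0.001, 1.0, -0.0], [-0.001, -0.0, -1.0]]
ft_force: [0.7, 0.7, -0.1]
width: 0.042
finger_force: 30.6
```

```bash
python3 -c "
from h import *
plan([.5025,-.342,-.029],-1.571); print(manip.observe()['width'],manip.observe()['joint_positions'])"; python3 look.py .061
```

```text
t 52.6 pos [ 0.5008 -0.3417  0.1083] shift in present axes [ -1.6  -0.2 137.3] in target axes [ -1.7  -0.3 137.3] turn [-0.     0.001  0.001]
0.04195803663379237 [-3.32121626e-01  4.22694350e-01 -1.56561169e-01 -9.71504229e-05
 -9.91039129e-01 -1.23792868e+00]
52.7 0.04171882346092628
top g [(array([588.3,  70.9]), np.int32(105), array([ 0.858 , -0.6704,  0.061 ])), (array([330.5, 194.5]), np.int32(139), array([0.5502, 0.0089, 0.061 ])), (array([378.8, 212.6]), np.int32(84), array([ 0.5018, -0.1091,  0.061 ])), (array([ 26.5, 231.4]), np.int32(102), array([0.4781, 0.7595, 0.061 ])), (array([259.9, 300.7]), np.int32(142), array([0.2972, 0.185 , 0.061 ]))]
top b [(array([586. ,  98.3]), np.int32(119), array([ 0.7835, -0.6554,  0.061 ])), (array([ 24.7, 252.4]), np.int32(127), array([0.4268, 0.7596, 0.061 ]))]
w g [(array([610.9, 239.1]), np.int32(115), array([ 0.5294, -0.136 ,  0.061 ])), (array([209.8, 275.1]), np.int32(2104), array([ 0.5591, -0.4282,  0.061 ]))]
w b [(array([325.2, 265.4]), np.int32(3750), array([ 0.5509, -0.342 ,  0.061 ])), (array([323.7, 308.8]), np.int32(543), array([ 0.5884, -0.3431,  0.061 ]))]
```

The wrist camera now faces the labels, so a quick check of their azimuths.

```bash
python3 - <<'E'
from h import *
s=wsnap('w9.png'); hsv=cv2.cvtColor(s['color'],cv2.COLOR_RGB2HSV); C=-s['R'].T@s['t']
for n,X in(('blue',(.5695,-.342)),('green',(.566,-.4225)),('red',(.5695,-.2515))):
    X=np.array(X);q=proj(s,[X[0]-.0275,X[1],.03]);az=[];zz=[];U=[]
    v,u=np.where((hsv[...,1]<60)&(hsv[...,2]>90)); sel=(abs(u-q[0])<45)&(abs(v-q[1])<45)
    for uu,vv in zip(u[sel],v[sel]):
        d=s['R'].T@np.array([(uu-s['cx'])/s['fx'],(vv-s['cy'])/s['fy'],1]); o=C[:2]-X
        A=d[:2]@d[:2];B=o@d[:2];D=B*B-A*(o@o-.0277**2)
        if D<0: continue
        P=C+d*(-B-D**.5)/A
        if .006<P[2]<.05: az.append(np.degrees(np.arctan2(X[1]-P[1],X[0]-P[0])));zz.append(P[2]);U.append((uu,vv))
    U=np.array(U)
    print(n,'proj',q.round(0),len(az), U.min(0) if len(U) else '',U.max(0) if len(U) else '',np.percentile(az,[0,3,50,97,100]).round(1) if az else '',np.percentile(zz,[3,97]).round(3) if az else '')
A=cv2.resize(s['color'][200:330,130:450,::-1],(800,325)); cv2.imwrite('pics/c9.png',A)
E
```

```text
blue proj [325. 237.] 5 [300 234] [352 240] [-60.2 -59.7 -38.5  43.6  54.1] [0.006 0.014]
green proj [226. 233.] 99 [197 236] [241 250] [-26.8 -24.6   6.7  43.9  48.9] [0.029 0.046]
red proj [436. 237.] 146 [415 241] [468 257] [-45.3 -42.  -11.5  35.6  38.6] [0.029 0.049]
```

Emit:
{"method": "arm_command", "body": {"increments": [{"dp":[-1,-1,40],"turn":[0,0,0],"jaw":0.4},{"dp":[0,0,40],"turn":[0,0,0],"jaw":0.4},{"dp":[0,0,30],"turn":[0,0,0],"jaw":0.4},{"dp":[0,0,15],"turn":[0,0,0],"jaw":0.4},{"dp":[0,0,7],"turn":[0,0,0],"jaw":0.4},{"dp":[0,0,3],"turn":[0,0,0],"jaw":0.4},{"dp":[0,0,0],"turn":[0,0,0],"jaw":0.4},{"dp":[0,0,0],"turn":[0,0,0],"jaw":0.4}]}}

```text
time_s: 53.75
position: [0.5025, -0.343, -0.0265]
orientation: [[-1.0, 0.001, 0.002], [0.001, 1.0, -0.001], [-0.002, -0.001, -1.0]]
ft_force: [-0.7, -0.3, 0.0]
width: 0.0418
finger_force: 30.6
```

Emit:
{"method": "arm_command", "body": {"increments": [{"dp":[0,0,2.5],"turn":[0,0,0],"jaw":0.4},{"dp":[0,0,0],"turn":[0,0,0],"jaw":0.4},{"dp":[0,0,0],"turn":[0,0,0],"jaw":0.65},{"dp":[0,0,0],"turn":[0,0,0],"jaw":0.65},{"dp":[0,0,0],"turn":[0,0,0],"jaw":0.65},{"dp":[0,0,-20],"turn":[0,0,0],"jaw":0.65},{"dp":[0,0,-40],"turn":[0,0,0],"jaw":0.65},{"dp":[0,0,-50],"turn":[0,0,0],"jaw":0.65},{"dp":[0,0,-50],"turn":[0,0,0],"jaw":0.65},{"dp":[0,0,-40],"turn":[0,0,0],"jaw":0.65},{"dp":[0,0,0],"turn":[0,0,0],"jaw":0.65},{"dp":[0,0,0],"turn":[0,0,0],"jaw":0.65}]}}

```text
time_s: 55.25
position: [0.5013, -0.3423, 0.1694]
orientation: [[-1.0, 0.001, -0.001], [0.001, 1.0, 0.001], [0.001, 0.001, -1.0]]
ft_force: [1.1, -0.2, -1.4]
width: 0.0559
finger_force: 0.0
```

```bash
python3 - <<'E'
from h import *
s=wsnap('w10.png'); hsv=cv2.cvtColor(s['color'],cv2.COLOR_RGB2HSV); C=-s['R'].T@s['t']; print(manip.observe()['position'])
for c in 'gb': print(c,[(x[0],x[1],ray(s,*x[0],.0165).round(4),ray(s,*x[0],.061).round(4)) for x in blobs(s,c,amin=150)])
W=cv2.inRange(hsv,(0,0,110),(180,45,255)); n,_,st,ce=cv2.connectedComponentsWithStats(W)
for j,(x,y) in(('blue',(.5695,-.342)),('green',(.566,-.4225)),('red',(.5695,-.2515))):
    q=proj(s,[x-.0275,y,.035]); print(j,q.round(0),[(st[i].tolist(),ce[i].round(1).tolist(),ray(s,*ce[i],.035).round(4).tolist()) for i in range(1,n) if np.hypot(*(ce[i]-q))<30 and st[i,4]>10])
A=cv2.resize(s['color'][120:330,150:500,::-1],(800,480)); cv2.imwrite('pics/c10.png',A)
E
```

```text
[ 0.50104184 -0.34227205  0.16876998]
g [(array([597.6, 180. ]), np.int32(625), array([ 0.5147, -0.0694,  0.0165]), array([ 0.5028, -0.1059,  0.061 ])), (array([235.9, 239.9]), np.int32(1593), array([ 0.5793, -0.437 ,  0.0165]), array([ 0.5588, -0.4245,  0.061 ]))]
b [(array([324.2, 168.1]), np.int32(769), array([ 0.5018, -0.3434,  0.0165]), array([ 0.4917, -0.3434,  0.061 ])), (array([324.9, 249.5]), np.int32(2399), array([ 0.5907, -0.3429,  0.0165]), array([ 0.5687, -0.3429,  0.061 ]))]
blue [326. 213.] [([311, 214, 13, 2, 24], [316.5, 214.5], [0.5439, -0.351, 0.035]), ([328, 215, 14, 2, 24], [335.3, 215.4], [0.5449, -0.3326, 0.035])]
green [243. 209.] [([226, 210, 31, 5, 54], [240.9, 211.6], [0.5407, -0.4245, 0.035])]
red [419. 212.] [([400, 215, 14, 3, 27], [405.8, 215.9], [0.5456, -0.2637, 0.035]), ([417, 214, 14, 2, 24], [423.9, 214.5], [0.5442, -0.2462, 0.035])]
```

View pics/c10.png

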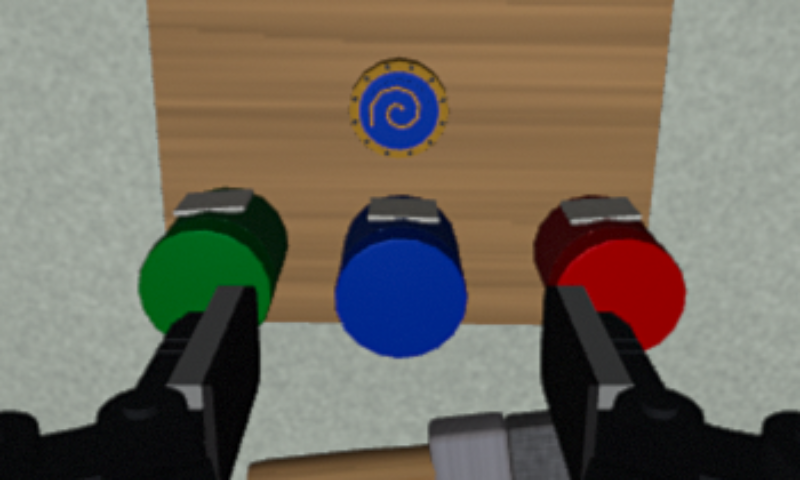

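Blue lies face up and centred (crop 398,107) in front of its label (403,210). The green label (213,205) is turned about 6.7° outward, so the green target becomes (0.4995,−0.4265). Fetching green now.

Emit:
{"method": "arm_command", "body": {"increments": [{"dp":[-6,44,0],"turn":[0,0,0],"jaw":0.7},{"dp":[-6,44,0],"turn":[0,0,0],"jaw":0.7},{"dp":[-6,44,0],"turn":[0,0,0],"jaw":0.7},{"dp":[-6,44,0],"turn":[0,0,0],"jaw":0.7},{"dp":[-6,44,0],"turn":[0,0,0],"jaw":0.7},{"dp":[-6,44,0],"turn":[0,0,0],"jaw":0.7},{"dp":[-7,43,0],"turn":[0,0,0],"jaw":0.7},{"dp":[-7,43,0],"turn":[0,0,0],"jaw":0.7},{"dp":[0,0,40],"turn":[0,0,0],"jaw":0.7},{"dp":[0,0,20],"turn":[0,0,0],"jaw":0.7},{"dp":[0,0,0],"turn":[0,0,0],"jaw":0.7}]}}

```text
time_s: 56.68
position: [0.5502, 0.0068, 0.1071]
orientation: [[-1.0, 0.001, -0.007], [0.001, 1.0, -0.002], [0.007, -0.002, -1.0]]
ft_force: [-0.4, -0.8, 1.0]
width: 0.0595
finger_force: 0.0
```

```bash
python3 look.py .0555; python3 -c "
from h import *
plan([.5517,.0078,.0085],-1.571)"
```

```text
56.775 0.05989664288002546
top g [(array([588.3,  70.9]), np.int32(106), array([ 0.8607, -0.6745,  0.0555])), (array([502.3, 183.7]), np.int32(339), array([ 0.5671, -0.4227,  0.0555])), (array([330.2, 197.7]), np.int32(60), array([0.543 , 0.0099, 0.0555])), (array([378.9, 212.6]), np.int32(85), array([ 0.5024, -0.1101,  0.0555])), (array([ 26.4, 231.4]), np.int32(101), array([0.4785, 0.7642, 0.0555]))]
top b [(array([586. ,  98.3]), np.int32(119), array([ 0.7858, -0.6594,  0.0555])), (array([470.1, 183.1]), np.int32(356), array([ 0.5708, -0.3422,  0.0555])), (array([466.3, 212. ]), np.int32(116), array([ 0.4982, -0.3271,  0.0555])), (array([ 24.8, 252.3]), np.int32(129), array([0.4272, 0.7637, 0.0555]))]
w g [(array([145.4, 129.5]), np.int32(1138), array([ 0.5025, -0.1145,  0.0555])), (array([147.3, 175.1]), np.int32(110), array([ 0.534 , -0.118 ,  0.0555])), (array([327.4, 197.5]), np.int32(1452), array([0.5506, 0.008 , 0.0555]))]
w b []
t 56.775 pos [0.5525 0.007  0.1099] shift in present axes [  0.7   0.9 101.4] in target axes [  0.8   0.8 101.4] turn [-0.001 -0.001 -0.001]
```

Emit:
{"method": "arm_command", "body": {"increments": [{"dp":[0.8,0.8,35],"turn":[0,0,0],"jaw":0.7},{"dp":[0,0,35],"turn":[0,0,0],"jaw":0.7},{"dp":[0,0,20],"turn":[0,0,0],"jaw":0.65},{"dp":[0,0,8],"turn":[0,0,0],"jaw":0.62},{"dp":[0,0,3],"turn":[0,0,0],"jaw":0.62},{"dp":[0,0,0],"turn":[0,0,0],"jaw":0.4},{"dp":[0,0,0],"turn":[0,0,0],"jaw":0.4},{"dp":[0,0,0],"turn":[0,0,0],"jaw":0.4},{"dp":[0,0,0],"turn":[0,0,0],"jaw":0.4}], "force": 30}}

```text
time_s: 57.9
position: [0.5524, 0.0082, 0.0102]
orientation: [[-1.0, 0.001, 0.002], [0.001, 1.0, 0.0], [-0.002, 0.0, -1.0]]
ft_force: [0.8, -0.5, 5.3]
width: 0.0416
finger_force: 31.0
```

Emit:
{"method": "arm_command", "body": {"increments": [{"dp":[0,0,-15],"turn":[0,0,0],"jaw":0.4},{"dp":[0,0,-45],"turn":[0,0,0],"jaw":0.4},{"dp":[0,0,-50],"turn":[0,0,0],"jaw":0.4},{"dp":[6,-48,0],"turn":[0,0,0],"jaw":0.4},{"dp":[6,-48,0],"turn":[0,0,0],"jaw":0.4},{"dp":[6,-48,0],"turn":[0,0,0],"jaw":0.4},{"dp":[6,-48,0],"turn":[0,0,0],"jaw":0.4},{"dp":[6,-48,0],"turn":[0,0,0],"jaw":0.4},{"dp":[6,-48,0],"turn":[0,0,0],"jaw":0.4},{"dp":[6,-48,0],"turn":[0,0,0],"jaw":0.4},{"dp":[6,-48,0],"turn":[0,0,0],"jaw":0.4},{"dp":[5,-50,0],"turn":[0,0,0],"jaw":0.4}]}}

```text
time_s: 59.4
position: [0.4973, -0.4272, 0.1196]
orientation: [[-1.0, 0.001, -0.0], [0.001, 1.0, 0.0], [0.0, 0.0, -1.0]]
ft_force: [1.1, 0.1, -1.1]
width: 0.0412
finger_force: 30.5
```

Emit:
{"method": "arm_command", "body": {"increments": [{"dp":[0,0,0],"turn":[0,0,0],"jaw":0.4},{"dp":[0,0,0],"turn":[0,0,0],"jaw":0.4},{"dp":[0,0,0],"turn":[0,0,0],"jaw":0.4}]}}

```text
time_s: 59.78
position: [0.4982, -0.4248, 0.1194]
orientation: [[-1.0, -0.0, -0.0], [-0.0, 1.0, 0.0], [0.0, 0.0, -1.0]]
ft_force: [-0.2, 0.8, -1.1]
width: 0.0414
finger_force: 30.6
```

```bash
python3 -c "
from h import *
plan([.4995,-.4265,-.0285],-1.571); print(manip.observe()['width'])"
```

```text
t 59.775 pos [ 0.4982 -0.4248  0.1194] shift in present axes [ -1.3  -1.8 147.9] in target axes [ -1.3  -1.7 147.9] turn [ 0. -0.  0.]
0.04137857257549057
```

Emit:
{"method": "arm_command", "body": {"increments": [{"dp":[-1.3,-1.8,40],"turn":[0,0,0],"jaw":0.4},{"dp":[0,0,45],"turn":[0,0,0],"jaw":0.4},{"dp":[0,0,35],"turn":[0,0,0],"jaw":0.4},{"dp":[0,0,15],"turn":[0,0,0],"jaw":0.4},{"dp":[0,0,7],"turn":[0,0,0],"jaw":0.4},{"dp":[0,0,3],"turn":[0,0,0],"jaw":0.4},{"dp":[0,0,0],"turn":[0,0,0],"jaw":0.4},{"dp":[0,0,0],"turn":[0,0,0],"jaw":0.4}]}}

```text
time_s: 60.78
position: [0.4999, -0.4282, -0.0248]
orientation: [[-1.0, 0.001, 0.002], [0.001, 1.0, -0.001], [-0.002, -0.001, -1.0]]
ft_force: [0.7, -0.9, 0.0]
width: 0.0414
finger_force: 30.6
```

Emit:
{"method": "arm_command", "body": {"increments": [{"dp":[0,0,2.5],"turn":[0,0,0],"jaw":0.4},{"dp":[0,0,0],"turn":[0,0,0],"jaw":0.4},{"dp":[0,0,0],"turn":[0,0,0],"jaw":0.62},{"dp":[0,0,0],"turn":[0,0,0],"jaw":0.62},{"dp":[0,0,0],"turn":[0,0,0],"jaw":0.62},{"dp":[0,0,-20],"turn":[0,0,0],"jaw":0.62},{"dp":[0,0,-40],"turn":[0,0,0],"jaw":0.62},{"dp":[0,0,-50],"turn":[0,0,0],"jaw":0.62},{"dp":[0,0,-50],"turn":[0,0,0],"jaw":0.62},{"dp":[0,0,-40],"turn":[0,0,0],"jaw":0.62},{"dp":[0,0,0],"turn":[0,0,0],"jaw":0.62},{"dp":[0,0,0],"turn":[0,0,0],"jaw":0.62}]}}

```text
time_s: 62.28
position: [0.4988, -0.4273, 0.171]
orientation: [[-1.0, 0.001, -0.001], [0.001, 1.0, 0.001], [0.001, 0.001, -1.0]]
ft_force: [0.7, 0.5, 0.5]
width: 0.0529
finger_force: 0.0
```

```bash
python3 look.py .0165; python3 -c "
from h import *
plan([.7137,.049,.36])"
```

```text
62.375 0.052883431154775604
top g [(array([588.2,  71. ]), np.int32(103), array([ 0.8796, -0.7031,  0.0165])), (array([499.7, 182.8]), np.int32(235), array([ 0.5766, -0.4346,  0.0165])), (array([378.8, 212.6]), np.int32(84), array([ 0.5066, -0.1152,  0.0165])), (array([ 26.5, 231.5]), np.int32(102), array([0.4815, 0.7949, 0.0165])), (array([259.9, 300.6]), np.int32(141), array([0.2925, 0.1929, 0.0165]))]
top b [(array([470.1, 183.1]), np.int32(355), array([ 0.5779, -0.3572,  0.0165])), (array([466.3, 212. ]), np.int32(115), array([ 0.5022, -0.3414,  0.0165])), (array([ 24.7, 252.4]), np.int32(132), array([0.428 , 0.795 , 0.0165]))]
w g [(array([323.4, 166.9]), np.int32(754), array([ 0.4978, -0.4289,  0.0165])), (array([330.1, 248.5]), np.int32(2352), array([ 0.5869, -0.4221,  0.0165]))]
w b [(array([408.6, 170.6]), np.int32(758), array([ 0.5018, -0.3441,  0.0165])), (array([419.1, 244.2]), np.int32(1628), array([ 0.5822, -0.3273,  0.0165]))]
t 62.375 pos [ 0.4985 -0.4272  0.1699] shift in present axes [-214.   476.9 -189.8] in target axes [-482.9 -199.9 -190.1] turn [ 3.00e-03 -1.00e-03 -1.54e+00]
```

Green is at (0.498,−0.428), in front of its jar. Last step: lower the hood.

Emit:
{"method": "arm_command", "body": {"increments": [{"dp":[0,0,-22],"turn":[0,0,-0.171],"jaw":0.3},{"dp":[0,0,-22],"turn":[0,0,-0.171],"jaw":0.3},{"dp":[0,0,-22],"turn":[0,0,-0.171],"jaw":0.3},{"dp":[0,0,-22],"turn":[0,0,-0.171],"jaw":0.3},{"dp":[0,0,-22],"turn":[0,0,-0.171],"jaw":0.3},{"dp":[0,0,-22],"turn":[0,0,-0.171],"jaw":0.3},{"dp":[0,0,-22],"turn":[0,0,-0.171],"jaw":0.3},{"dp":[0,0,-22],"turn":[0,0,-0.171],"jaw":0.3},{"dp":[0,0,-14],"turn":[0,0,-0.172],"jaw":0.3},{"dp":[-40,-17,0],"turn":[0,0,0],"jaw":0.3},{"dp":[-40,-17,0],"turn":[0,0,0],"jaw":0.3},{"dp":[-40,-17,0],"turn":[0,0,0],"jaw":0.3}]}}

```text
time_s: 63.88
position: [0.5544, -0.3083, 0.3599]
orientation: [[-0.032, -0.999, -0.003], [-0.999, 0.032, 0.001], [-0.001, 0.003, -1.0]]
ft_force: [0.5, -0.1, 0.2]
width: 0.0258
finger_force: 0.0
```

Emit:
{"method": "arm_command", "body": {"increments": [{"dp":[-40,-17,0],"turn":[0,0,0],"jaw":0.3},{"dp":[-40,-17,0],"turn":[0,0,0],"jaw":0.3},{"dp":[-40,-17,0],"turn":[0,0,0],"jaw":0.3},{"dp":[-40,-17,0],"turn":[0,0,0],"jaw":0.3},{"dp":[-40,-17,0],"turn":[0,0,0],"jaw":0.3},{"dp":[-40,-17,0],"turn":[0,0,0],"jaw":0.3},{"dp":[-40,-15,0],"turn":[0,0,0],"jaw":0.3},{"dp":[-40,-15,0],"turn":[0,0,0],"jaw":0.3},{"dp":[-43,-15,0],"turn":[0,0,0],"jaw":0.3},{"dp":[0,0,0],"turn":[0,0,0],"jaw":0.3},{"dp":[0,0,0],"turn":[0,0,0],"jaw":0.3},{"dp":[0,0,0],"turn":[0,0,0],"jaw":0.3}]}}

```text
time_s: 65.38
position: [0.7124, 0.0475, 0.3617]
orientation: [[-0.033, -0.999, -0.0], [-0.999, 0.033, -0.0], [0.0, 0.0, -1.0]]
ft_force: [0.3, -0.7, 0.8]
width: 0.0255
finger_force: 0.0
```

```bash
python3 -c "
from h import *
plan([.7137,.049,.257]); print(manip.observe()['width'])"
```

```text
t 65.375 pos [0.7124 0.0475 0.3617] shift in present axes [ -1.6  -1.2 104.7] in target axes [ -1.6  -1.2 104.7] turn [ 0.    -0.    -0.001]
0.025500360861020695
```

Emit:
{"method": "arm_command", "body": {"increments": [{"dp":[-1.5,-1,35],"turn":[0,0,0],"jaw":0.3},{"dp":[0,0,40],"turn":[0,0,0],"jaw":0.3},{"dp":[0,0,20],"turn":[0,0,0],"jaw":0.3},{"dp":[0,0,11],"turn":[0,0,0],"jaw":0.3},{"dp":[0,0,0],"turn":[0,0,0],"jaw":0.3},{"dp":[0,0,0],"turn":[0,0,0],"jaw":0},{"dp":[0,0,0],"turn":[0,0,0],"jaw":0},{"dp":[0,0,0],"turn":[0,0,0],"jaw":0}], "force": 35}}

```text
time_s: 66.38
position: [0.7141, 0.0497, 0.2572]
orientation: [[-0.032, -0.999, 0.002], [-0.999, 0.032, -0.0], [0.0, -0.002, -1.0]]
ft_force: [-1.0, -0.1, 3.6]
width: 0.0083
finger_force: 34.7
```

Emit:
{"method": "arm_command", "body": {"increments": [{"dp":[0,10,-1],"turn":[0,0,0],"jaw":0},{"dp":[0,15,0],"turn":[0,0,0],"jaw":0},{"dp":[0,24.5,1.5],"turn":[0,0,0],"jaw":0},{"dp":[0,24,4],"turn":[0,0,0],"jaw":0},{"dp":[0,24,6],"turn":[0,0,0],"jaw":0},{"dp":[0,23,8.5],"turn":[0,0,0],"jaw":0},{"dp":[0,22,10.5],"turn":[0,0,0],"jaw":0},{"dp":[0,0,0],"turn":[0,0,0],"jaw":0}]}}

```text
time_s: 67.38
position: [0.5683, 0.0554, 0.2261]
orientation: [[-0.031, -1.0, -0.003], [-1.0, 0.031, 0.001], [-0.001, 0.003, -1.0]]
ft_force: [-5.3, 3.7, 6.1]
width: 0.0084
finger_force: 35.6
```

```bash
python3 -c "
from h import *
theta(.045)"
```

```text
th 0.9639070162699865 r 0.2573894927399841 pos [0.5683 0.0554 0.2261] w 0.008413468611085355 F [-5.3  3.7  6.1]
```

Emit:
{"method": "arm_command", "body": {"increments": [{"dp":[0,21,12.5],"turn":[0,0,0],"jaw":0},{"dp":[0,20,14.5],"turn":[0,0,0],"jaw":0},{"dp":[0,18.5,16.5],"turn":[0,0,0],"jaw":0},{"dp":[0,16.5,18],"turn":[0,0,0],"jaw":0},{"dp":[0,15,19.5],"turn":[0,0,0],"jaw":0},{"dp":[0,0,0],"turn":[0,0,0],"jaw":0}]}}

```text
time_s: 68.12
position: [0.4797, 0.0587, 0.1438]
orientation: [[-0.032, -0.999, -0.002], [-0.999, 0.032, 0.002], [-0.001, 0.002, -1.0]]
ft_force: [-0.2, 5.1, -4.3]
width: 0.008
finger_force: 36.0
```

Emit:
{"method": "arm_command", "body": {"increments": [{"dp":[0,6,8.5],"turn":[0,0,0],"jaw":0},{"dp":[0,5.5,9],"turn":[0,0,0],"jaw":0},{"dp":[0,5,9.5],"turn":[0,0,0],"jaw":0},{"dp":[0,4.5,9.5],"turn":[0,0,0],"jaw":0},{"dp":[0,4.3,9.5],"turn":[0,0,0],"jaw":0},{"dp":[0,4,10],"turn":[0,0,0],"jaw":0},{"dp":[0,3.5,10],"turn":[0,0,0],"jaw":0},{"dp":[0,3,10],"turn":[0,0,0],"jaw":0},{"dp":[0,2.5,9],"turn":[0,0,0],"jaw":0},{"dp":[0,2,8],"turn":[0,0,0],"jaw":0},{"dp":[0,0,0],"turn":[0,0,0],"jaw":0}]}}

```text
time_s: 69.5
position: [0.4411, 0.0599, 0.0516]
orientation: [[-0.032, -0.999, 0.002], [-1.0, 0.032, 0.002], [-0.002, -0.002, -1.0]]
ft_force: [1.3, 6.3, -5.1]
width: 0.0083
finger_force: 37.0
```

```bash
python3 -c "
from h import *
theta(.044)"
```

```text
th 0.09364031818829097 r 0.2569053906086137 pos [0.4411 0.0599 0.0516] w 0.008288781198404606 F [ 1.3  6.3 -5.1]
```

Emit:
{"method": "arm_command", "body": {"increments": [{"dp":[0,1,5],"turn":[0,0,0],"jaw":0},{"dp":[0,0.7,5],"turn":[0,0,0],"jaw":0},{"dp":[0,0.5,5],"turn":[0,0,0],"jaw":0},{"dp":[0,0.3,4],"turn":[0,0,0],"jaw":0},{"dp":[0,0,3],"turn":[0,0,0],"jaw":0},{"dp":[0,0,2],"turn":[0,0,0],"jaw":0},{"dp":[0,0,0],"turn":[0,0,0],"jaw":0}]}}

```text
time_s: 70.38
position: [0.4371, 0.0599, 0.0276]
orientation: [[-0.033, -0.999, -0.001], [-0.999, 0.033, 0.001], [-0.001, 0.001, -1.0]]
ft_force: [-3.7, 10.1, -1.3]
width: 0.0079
finger_force: 37.7
```

Emit:
{"method": "arm_command", "body": {"increments": [{"dp":[0,0,2],"turn":[0,0,0],"jaw":0},{"dp":[0,0,2],"turn":[0,0,0],"jaw":0},{"dp":[0,0,2],"turn":[0,0,0],"jaw":0},{"dp":[0,0,0],"turn":[0,0,0],"jaw":0},{"dp":[0,0,0],"turn":[0,0,0],"jaw":0}]}}

```text
time_s: 71.0
position: [0.4366, 0.0598, 0.0228]
orientation: [[-0.032, -0.999, -0.001], [-0.999, 0.032, 0.001], [-0.001, 0.002, -1.0]]
ft_force: [-9.0, 11.4, 10.3]
width: 0.0084
finger_force: 39.0
```

Emit:
{"method": "arm_command", "body": {"increments": [{"dp":[0,0,2],"turn":[0,0,0],"jaw":0},{"dp":[0,0,0],"turn":[0,0,0],"jaw":0},{"dp":[0,0,0],"turn":[0,0,0],"jaw":0}]}}

```text
time_s: 71.38
position: [0.4367, 0.0598, 0.0226]
orientation: [[-0.031, -1.0, -0.001], [-1.0, 0.031, 0.0], [-0.0, 0.001, -1.0]]
ft_force: [-13.8, 11.9, 26.8]
width: 0.0081
finger_force: 40.7
```

Emit:
{"method": "arm_command", "body": {"increments": [{"dp":[0,0,-3],"turn":[0,0,0],"jaw":0},{"dp":[0,0,0],"turn":[0,0,0],"jaw":0.15},{"dp":[0,0,0],"turn":[0,0,0],"jaw":0.3},{"dp":[0,0,0],"turn":[0,0,0],"jaw":0.3},{"dp":[0,0,-15],"turn":[0,0,0],"jaw":0.3},{"dp":[0,0,-40],"turn":[0,0,0],"jaw":0.3},{"dp":[0,0,-50],"turn":[0,0,0],"jaw":0.3},{"dp":[0,0,-60],"turn":[0,0,0],"jaw":0.3},{"dp":[-40,20,-30],"turn":[0,0,0],"jaw":0.3},{"dp":[-50,20,0],"turn":[0,0,0],"jaw":0.3},{"dp":[-50,20,0],"turn":[0,0,0],"jaw":0.3},{"dp":[-50,0,0],"turn":[0,0,0],"jaw":0.3}]}}

```text
time_s: 72.88
position: [0.3825, 0.2517, 0.2185]
orientation: [[-0.031, -1.0, 0.0], [-1.0, 0.031, 0.0], [-0.0, -0.0, -1.0]]
ft_force: [1.3, 0.4, 0.2]
width: 0.0255
finger_force: 0.0
```

Emit:
{"method": "arm_command", "body": {"increments": [{"dp":[-40,0,0],"turn":[0,0,0],"jaw":0.3},{"dp":[0,0,0],"turn":[0,0,0],"jaw":0.3},{"dp":[0,0,0],"turn":[0,0,0],"jaw":0.3},{"dp":[0,0,0],"turn":[0,0,0],"jaw":0.3}]}}

```text
time_s: 73.38
position: [0.3849, 0.2896, 0.2181]
orientation: [[-0.033, -0.999, -0.0], [-0.999, 0.033, -0.0], [0.0, 0.0, -1.0]]
ft_force: [0.3, -0.9, 0.4]
width: 0.0255
finger_force: 0.0
```

```bash
python3 look.py .0165; python3 - <<'E'
from h import *
a=snap('top'); g=a['color'].max(2)
print('bar px expected shut',proj(a,[.4375,.123,.072]),proj(a,[.4335,-.006,.072]))
sub=g[232:250,280:345]; v,u=np.where(sub<50); print('dark rows/cols',v.min()+232,v.max()+232,u.min()+280,u.max()+280,len(v))
# scene view vs the earlier verified-shut picture c6
b=snap('scene')['color'][:,:,::-1][90:270,230:450]; B=cv2.resize(b,(375,400)); P=cv2.imread('pics/c6.png')[:,425:]
d=np.abs(B.astype(int)-P).mean(2)[150:400,70:330]; print('diff to shut view',d.mean().round(2),np.percentile(d,[50,90,97]))
E
```

```text
73.475 0.02548545309787819
top g [(array([588.2,  70.9]), np.int32(104), array([ 0.8799, -0.7031,  0.0165])), (array([502.4, 183.7]), np.int32(338), array([ 0.574 , -0.4414,  0.0165])), (array([499.3, 212.8]), np.int32(131), array([ 0.4979, -0.4265,  0.0165])), (array([378.7, 212.6]), np.int32(81), array([ 0.5066, -0.1149,  0.0165])), (array([ 26.4, 231.5]), np.int32(100), array([0.4815, 0.7952, 0.0165])), (array([259.9, 300.7]), np.int32(143), array([0.2923, 0.1929, 0.0165]))]
top b [(array([586. ,  98.3]), np.int32(119), array([ 0.8018, -0.6876,  0.0165])), (array([470.1, 183.1]), np.int32(356), array([ 0.5779, -0.3572,  0.0165])), (array([466.3, 212. ]), np.int32(114), array([ 0.5022, -0.3414,  0.0165])), (array([ 24.2, 251.7]), np.int32(111), array([0.4299, 0.7964, 0.0165]))]
w g [(array([409.2,  64.3]), np.int32(768), array([0.2932, 0.1937, 0.0165]))]
w b []
bar px expected shut [284.64605419 241.02701559] [338.02659654 241.29436573]
dark rows/cols 232 249 282 337 224
diff to shut view 3.06 [2.66666667 4.66666667 6.        ]
```

```bash
python3 -c "
from h import *
print(manip.job_done())"
```

```text
the job is handed in; nothing more can be done
None
```

I handed the job in at about 73 s: both medallions present (blue and green; red was absent) were cured and now lie face up in front of their own jars, about 19 mm and 18 mm clear by my measurements, with the hood shut; the verdict was not shown.

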